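Index the tube carriage to the green sample

TASK

Squeeze in the black snap tab of the orange guard on the indexer's sloping face while lifting the guard off square to the slope, and stand it upright, open side down, in the middle of the black mat. Then work the red lever in full strokes, letting it spring home each time, until the green-capped tube is at the red station mark under the hood. Move the carriage by the lever only, touching neither it nor its tubes, and leave the spray bottle, cup stack and carton where they are.

Things in the scene. Friction and masses are not known exactly. Their poses are not given: they have to be found in the camera images.
- indexer: Fixed tube indexer, white and grey, 296 (y) x 184 (x) mm. Origin on the worktop under its middle; x to its back, y to its left, z up. At its front (-x) is a grey console face sloped 35 deg, 104 mm up the slope x 130 mm in y; its front corner is 20 mm high, its back 78 mm. Behind it, between rails (front one to z 76 mm, x -8 to +2), runs the blue carriage.
- face (a point): Centre of the sloped console face, at (-50, 0, 48) mm in the indexer's frame. x runs up the slope, y is the indexer's y, z is the normal of the face, leaning 35 deg from vertical towards the indexer's front. The tool must come in roughly along this normal: the hood is above.
- hood_edge (a point): Middle of the lower front edge of the grey hood over the console, at (-65, -15, 187) mm in the indexer's frame. The hood is 90 mm wide (y -60 to +30 mm), 26 mm thick, and reaches back to x = +92 mm, where a column carries it.
- catch (a point): Top middle of the steel catch on the console face, beside the guard's snap tab: in the face's frame at (0, 33, 12) mm, 24 mm long in x, from 27.5 to 38 mm in y. It holds the tab's hook down. Keep fingertips 15 mm or more above the face here. Under the guard the face has a plinth 46 x 30 x 6 mm.
- station (a point): Station point, marked by red lines on hood front and rail: at (29, 0, 61) mm in the indexer's frame, with its axes. The green-capped tube must end here in y.
- carriage (a joint): Travel (m) of the blue carriage to -y of the indexer, 0 at the start, at most 0.145; friction (4 N) keeps it. Each full stroke and return of the lever moves it on one pocket, 24 mm, to a multiple of 24 mm; the lever cannot bring it back. It is 44 x 128 x 42 mm, top at z 90 mm, with five pockets that start 24, 48, 72, 96, 120 mm to +y of the station.
- lever (a joint): Angle (rad) of the lever: 0 at home, along the face's normal; 0.75 at its end stop, swung to the indexer's -y in the plane of the normal and y. A spring drives it home; pushing at the grip takes 3 to 12 N. A stroke should reach 0.70 or more, then return below 0.1, where the pawl drops behind the next tooth.
- lever_pivot (a point): Pivot of the lever, on the face's normal, 12 mm above the centre of the face.
- lever_grip (a point): Point on the lever's axis 34 mm from its pivot, moving with it; x up the slope, z along the lever. The red round grip, 18 mm in diameter, reaches from 18 to 44 mm from the pivot (its end); below it is a bar 10 (x) x 7 (y) mm.
- guard: Loose orange cap clipped over the lever, open below, 56 (x) x 40 (y) x 66 (z) mm, 0.1 kg. Origin at the centre of its open underside, on the console face; z out of its closed top (the face's normal when clipped on), y the indexer's y. Its snap tab is in the middle of its +y side. With the tab in, it lifts off along its z, clear of the lever after 60 mm.
- tab (a joint): How far (m) the black snap tab on the guard is pressed in, towards the guard's -y: 0 free, 0.006 flush with the side; unhooked from 0.004; sprung, 10 N when flush. It is 26 mm wide, 4 to 56 mm above the underside, and 6 mm proud: 46 mm over tab and opposite side, 40 with it in. Its hook, at its foot, stands 5 mm farther out. Pinch across y, 20 to 55 mm above the underside.
- mat: Square black foam pad (the mat), fixed on the worktop, 150 x 150 x 10 mm; origin at the centre of its underside, z up.
- green_tube: Green-capped sample tube, 16 mm in diameter, 90 mm tall, in the second to fifth pocket from the station; origin at its foot, z up. As many strokes are needed as there are 24 mm steps from it to the station.
- red_tube_1: Red-capped tube, 16 x 90 mm, in the pocket next to the station at the start; origin at its foot. Not to be touched.
- red_tube_2: Red-capped tube, 16 x 90 mm, in another pocket; origin at its foot. Not to be touched.
- red_tube_3: Red-capped tube, 16 x 90 mm, in another pocket; origin at its foot. Not to be touched.
- red_tube_4: Red-capped tube, 16 x 90 mm, in another pocket; origin at its foot. Not to be touched.
- mist_bottle: Spray bottle, a loose bystander, 42 mm in diameter, 170 mm tall; origin at the centre of its foot.
- cup_stack: Stack of white cups, a loose bystander, 55 mm in diameter, 153 mm tall; origin at the centre of its foot.
- red_carton: White and red carton, a loose bystander, 55 x 85 x 45 mm; origin at the centre of its underside.

How it is judged:
By the outcome, as a careful person would: the job done as asked, in the order asked, and still so for the second after the job is handed in, with the robot touching nothing.
It also fails if it takes over 67 s, if anything falls off the work surface, if the arm or the gripper's body presses on something with over 40 N, if the wrist force passes 120 N, or if a joint passes its speed limit or range.

ROBOT

A 6-joint arm with a two-finger parallel gripper is mounted at the origin on a cart in front of the work surface, level with it; the furniture and walls round the work are solid. World frame = base frame: x ahead of the robot, y to its left, z up, the work surface at z = 0. Lengths are in m, angles in rad, forces in N, time in s.
With the tool pointing down it reaches from about 0.275 to 0.725 m from the base axis. Payload 15.9 kg.
Tool frame: the origin (TCP) lies at the very end of the fingers, on their centre line; the grasp point (between the pads) lies 19 mm behind it; z points along the fingers, y is the direction in which the jaws open and shut (so a half turn about z gives the same grasp; the last joint's range is limited). The gripper opens to 85 mm and grips with 20 to 120 N. Pads are 22 mm wide; open, the fingers measure 114 mm over their backs; the gripper's body (76 mm by 85 mm) begins 54 mm behind the grasp point. The pads swing forward as they close: fully open they stand 13 mm farther back than shut.
Start: joints at [-1.224, 0.213, -0.034, 1.323, 0, 1.571], TCP at [0.17, -0.47, 0.231] pointing down, gripper open.
Joint ranges: [-2.98, 2.98], [-0.74, 1.72], [-1.14, 1.35], [-2.1, 2.04], [-1.57, 1.44], [-3.14, 3.14]. Speed limits (rad/s): [1.89, 1.89, 2.39, 2.57, 3.14, 3.14].

INTERFACE

Orientations are given as [roll, pitch, yaw] about the fixed x, y, z axes, in that order (R = Rz(yaw) Ry(pitch) Rx(roll)).
In Python, from cell import r, eyes gives the robot as it stands.
- The arm moves only by the tool servo_tool, never from a script. Its arguments are lists of equal length, an entry for each row: "claw": the finger opening in cm, from 0 to 8.54; "dp": the shift along the tool's x, y, z in cm, a list of three; "delta_rot": the turn, a rotation vector about the tool's x, y, z in degrees, a list of three. In form: {"claw": [claw, ...], "dp": [[x, y, z], ...], "delta_rot": [[wx, wy, wz], ...]}. A call has 1 to 12 rows; each row is the pose to reach, as a shift and turn from the pose commanded when the call began, along the tool's axes at that moment; what a row does not reach only later rows make up. A row lasts 1/12 s, in which the tool goes at most 41.7 mm and 7.16 degrees, less where a joint would pass 70% of its speed; a pose out of reach is approached as far as the arm can. A call with a gripper value outside its range is refused whole. The fingers move at their own pace and stop on an object; the grip force is fixed at half the most. Time passes only in rows, so rows that repeat a pose let the fingers close. It gives the time, the measured TCP pose, the force and the opening at its end, in the units of the state.
- r.sense(): the state, without advancing time (a new reading comes with each control period).
- eyes.capture(name): name is "side" or "top"; returns the picture (384x512x3 uint8, red, green, blue); there is no depth.
- eyes.camera_model(name): a dict with "mtx" (3x3 intrinsics, pixels), "xyz" and "rotation" of the camera in the world. Camera axes: x right, y down, z forward; pixel columns grow to the right and rows downward; lengths in m; the calibration is good to about 2 mm. A picture is of the moment at which its call begins. camera_model takes no time and is no camera call.
- r.hand_in(): hands the job in, once; it reports no verdict.
The state is a dict: "time_s": time; "q": joint angles; "qd": joint speeds; "joint_efforts": joint torques, N m; "ee_pos": TCP position; "orientation": TCP orientation; "contact_force": force on the tool from outside, world axes, zero at the start; "ft_torque": the same for the moment, N m; "grip_width": finger opening in m.
Only numpy, scipy, OpenCV 4.12 (cv2) and the standard library are available. Lean on these libraries where they do the work, as an engineer would, in place of code of your own. Each camera call takes 0.05 s, during which the arm holds its last target.

## Working session

There is one attempt and no reset: what is moved stays moved. The work goes in short steps, Python scripts to look and compute and a tool call to move; the robot and the scene stay as the last step left them, time stands still between calls to the robot, and variables do not carry over. Pictures are saved under pics/ and viewed, and the job is handed in when it is done.

Besides the shell and the picture viewer there is one more tool, called after ">>>" as name(argument=value, ...) on one line, values as JSON. servo_tool: Moves the arm, as the interface text tells. Its arguments: {"type":"object","properties":{"claw":{"type":"array","items":{"type":"number"}},"dp":{"type":"array","items":{"type":"array","items":{"type":"number"}}},"delta_rot":{"type":"array","items":{"type":"array","items":{"type":"number"}}}},"required":["claw","dp","delta_rot"]}

```bash
ls; mkdir -p pics; python3 - <<'E'
from cell import r, eyes
import cv2
for n in("side","top"):
    im=eyes.capture(n); cv2.imwrite(f"pics/{n}0.png",im[:,:,::-1])
    c=eyes.camera_model(n); print(n,c)
print(r.sense())
E
```

```text
pics
side {'mtx': array([[368.46775476,   0.        , 262.89071388],
       [  0.        , 368.46775476, 194.60466176],
       [  0.        ,   0.        ,   1.        ]]), 'xyz': array([0.13148874, 0.50616867, 0.76826468]), 'rotation': array([-2.25042886,  0.02211849, -2.55258628])}
top {'mtx': array([[359.22716593,   0.        , 263.54743082],
       [  0.        , 359.22716593, 189.06634447],
       [  0.        ,   0.        ,   1.        ]]), 'xyz': array([ 0.14918976, -0.07014399,  1.11018041]), 'rotation': array([-2.72776454, -0.00844478, -1.68920125])}
{'time_s': 0.1, 'q': array([-1.22403410e+00,  2.13280230e-01, -3.49607897e-02,  1.32350962e+00,
        1.44341360e-05,  1.57081580e+00]), 'qd': array([ 7.22858677e-04, -4.76843879e-04,  1.78832532e-03,  1.44711238e-05,
       -4.69799034e-04,  1.17420305e-04]), 'joint_efforts': array([-7.44438566e-04, -6.87249541e+01,  4.87803483e+01,  1.23482294e-02,
        1.11913891e-04,  6.22679704e-05]), 'ee_pos': array([ 0.16983061, -0.46995813,  0.23089311]), 'orientation': array([-3.14063834e+00, -1.44155484e-05,  3.46742743e-01]), 'contact_force': array([-1.05945828, -0.17041696,  0.49069339]), 'ft_torque': array([ 0.03064188, -0.04507214,  0.02466734]), 'grip_width': 0.08524839926093009}
```

View pics/side0.png

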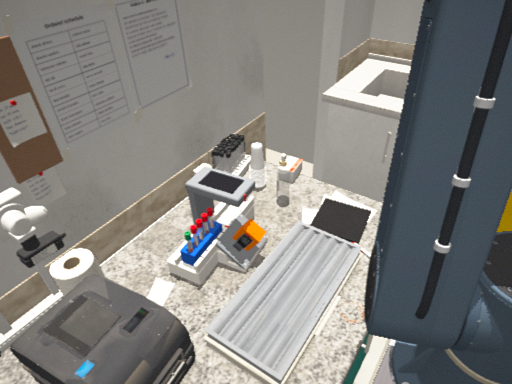

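View pics/top0.png

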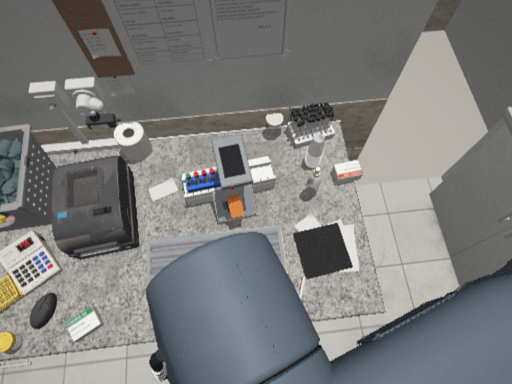

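```bash
cat > h.py <<'E'
import numpy as np, cv2
from scipy.spatial.transform import Rotation as Ro
from cell import r, eyes
def cam(n):
    c=eyes.camera_model(n); R=Ro.from_euler('xyz',c['rotation']).as_matrix()
    return c['mtx'],R,c['xyz']
def proj(n,P):
    K,R,t=cam(n); p=(np.atleast_2d(P)-t)@R@K.T; return p[:,:2]/p[:,2:]
def ray(n,uv):
    K,R,t=cam(n); d=R@np.linalg.inv(K)@np.array([*uv,1.]); return t,d
def onz(n,uv,z):
    t,d=ray(n,uv); return t+d*(z-t[2])/d[2]
def tri(uvs,uvt):
    A=[];b=[]
    for n,uv in(("side",uvs),("top",uvt)):
        t,d=ray(n,uv); d=d/np.linalg.norm(d); M=np.eye(3)-np.outer(d,d); A.append(M); b.append(M@t)
    A=np.vstack(A);b=np.hstack(b); x,res,_,_=np.linalg.lstsq(A,b,rcond=None); return x,np.linalg.norm(A@x-b)
def crop(im,x0,y0,x1,y1,s,fn):
    c=cv2.resize(im[y0:y1,x0:x1],None,fx=s,fy=s,interpolation=cv2.INTER_CUBIC)
    cv2.imwrite(fn,c[:,:,::-1])
E
python3 - <<'E'
from h import *
S=cv2.imread("pics/side0.png")[:,:,::-1];T=cv2.imread("pics/top0.png")[:,:,::-1]
crop(S,160,130,310,280,5.3/1.35,"pics/s0c.png")
crop(S,160,160,280,280,5,"pics/s0c2.png")
crop(T,170,120,290,230,5,"pics/t0c.png")
crop(T,270,100,390,290,3,"pics/t0d.png")
crop(S,240,130,390,250,5,"pics/s0d.png")
print(onz("top",(323,250),.01),onz("side",(341,219),.01))
E
```

```text
[ 0.40067258 -0.29608089  0.01      ] [ 0.4031748  -0.29307454  0.01      ]
```

```bash
sleep 0
```

```text
(no output)
```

View pics/s0c2.png

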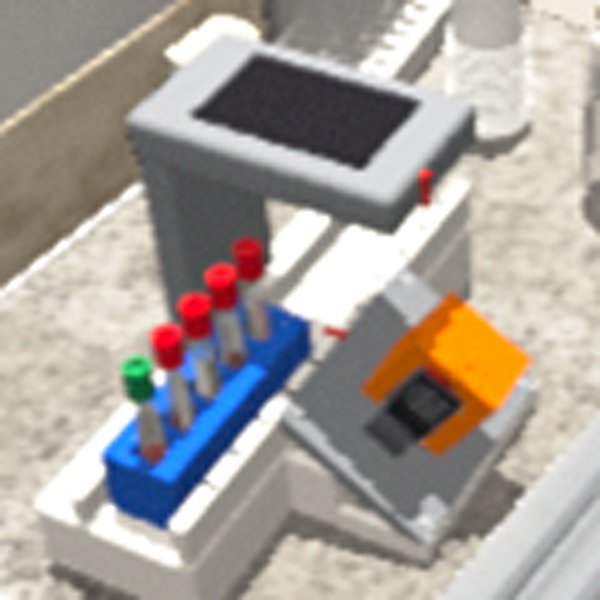

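View pics/t0c.png

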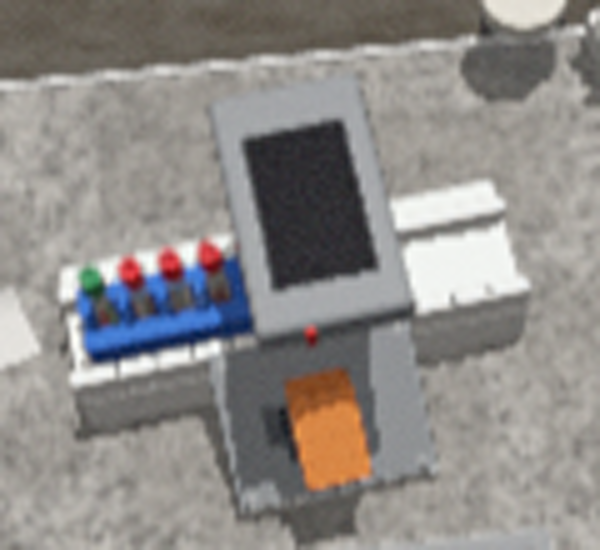

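View pics/t0d.png

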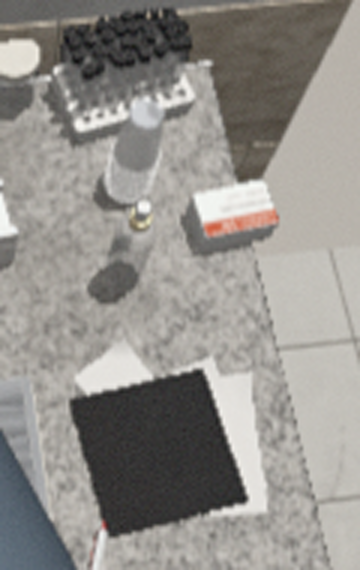

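View pics/s0d.png

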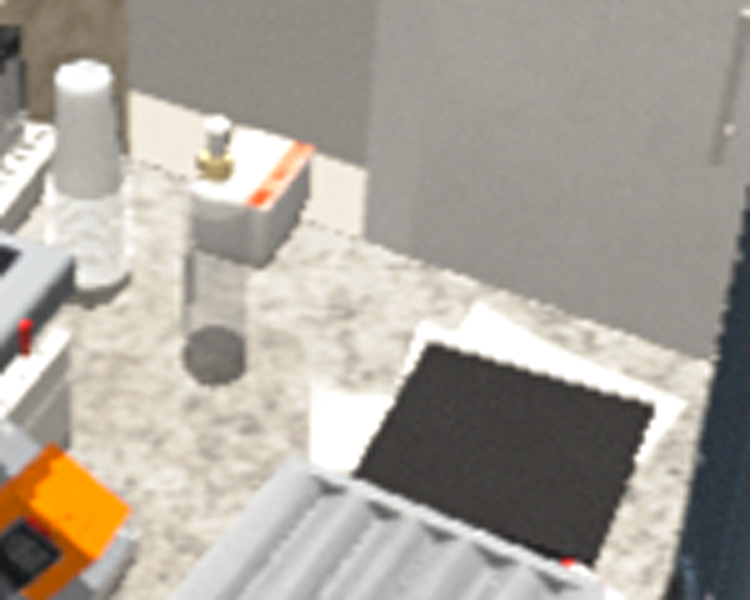

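```bash
cat > fit.py <<'E'
from h import *
from scipy.optimize import least_squares
c35,s35=np.cos(np.radians(35)),np.sin(np.radians(35))
Rf=np.array([[c35,0,-s35],[0,1,0],[s35,0,c35]])
def F(x,y,z): return np.array([-50,0,48])+Rf@np.array([x,y,z])
obs=[("top",(254,335),(-65,30,187)),("top",(413,310),(-65,-60,187)),("top",(212,103),(92,30,213)),("top",(355,75),(92,-60,213)),
("top",(243,515),F(-52,65,0)),("top",(437,470),F(-52,-65,0)),
("top",(287,382),F(28,20,66)),("top",(352,370),F(28,-20,66)),("top",(305,488),F(-28,20,66)),("top",(372,474),F(-28,-20,66)),
("side",(432,545),F(-52,65,0)),("side",(285,405),F(52,65,0)),("side",(533,395),F(-52,-65,0)),
("side",(455,295),F(28,-20,66)),("side",(530,362),F(-28,-20,66)),("side",(490,410),F(-28,20,66)),("side",(422,345),F(28,20,66)),
("side",(163,488),(7,136,90)),("side",(105,455),(51,136,90)),("side",(128,120),(92,30,213)),("side",(390,230),(-65,30,187)),
]
off={"top":(170,120),"side":(160,160)}
def W(p,P): 
    c,s=np.cos(p[2]),np.sin(p[2]); P=np.asarray(P)/1000
    return np.array([p[0]+c*P[0]-s*P[1],p[1]+s*P[0]+c*P[1],P[2]])
def res(p):
    o=[]
    for n,uv,P in obs:
        m=(np.array(uv)+.5)/5-.5+off[n]; o.append(proj(n,W(p,P))[0]-m)
    return np.array(o)
if __name__=="__main__":
    f=least_squares(lambda p:res(p).ravel(),[.5,0.05,0],loss='soft_l1'); p=f.x
    print(p); 
    for o,e in zip(obs,res(p)): print(o[0],np.round(o[2]),np.round(e,1))
    print("green cap", proj("side",W(p,(29,120,151))),proj("side",W(p,(29,24,151))))
    np.save("idx.npy",p)
E
python3 fit.py
```

```text
[ 0.62776804 -0.03050619  0.11109299]
top [-65  30 187] [0.9 4. ]
top [-65 -60 187] [0.6 2.4]
top [ 92  30 213] [-1.4 -1.5]
top [ 92 -60 213] [ 0.4 -1.8]
top [-93.  65.  18.] [-0.8 -1. ]
top [-93. -65.  18.] [ 0.1 -0.6]
top [-65.  20. 118.] [-0.1  3.1]
top [-65. -20. 118.] [0.1 2.7]
top [-111.   20.   86.] [ 0.1 -0.3]
top [-111.  -20.   86.] [-0.3 -0.4]
side [-93.  65.  18.] [-0.7  0.7]
side [-7. 65. 78.] [-1.2  2.1]
side [-93. -65.  18.] [ 1.7 -1.6]
side [-65. -20. 118.] [-0.5 -0.9]
side [-111.  -20.   86.] [ 0.4 -0. ]
side [-111.   20.   86.] [1.3 0.3]
side [-65.  20. 118.] [-1.5 -1.3]
side [  7 136  90] [ 1.7 -0.8]
side [ 51 136  90] [-1.2 -0.2]
side [ 92  30 213] [-1.  -0.2]
side [-65  30 187] [1.2 3.6]
green cap [[186.75368936 231.55076101]] [[209.25084881 207.80359495]]
```

```bash
cat > fit2.py <<'E'
import fit; from fit import *
fit.obs=[o for o in obs if not (o[0]=="top" and abs(o[2][2]-118)<2 or o[2][2]==187)]
f=least_squares(lambda p:res(p).ravel(),[.62,-0.03,0.1],loss='soft_l1'); p=f.x
print(p); print(np.round(res(p),1).tolist()); np.save("idx.npy",p)
def box(x0,x1,y0,y1,z0,z1,T=lambda *a:a):
    c=[[T(x,y,z) for z in(z0,z1)] for x in(x0,x1) for y in(y0,y1)]
    v=[np.array(T(x,y,z)) for x in(x0,x1) for y in(y0,y1) for z in(z0,z1)]
    return [(v[a],v[b]) for a in range(8) for b in range(a+1,8) if bin(a^b).count('1')==1]
L=box(-28,28,-20,20,0,66,F)+box(-52,52,-65,65,0,0,F)+box(-65,92,-60,30,187,213)+box(7,51,8,136,48,90)+box(-92,92,-148,148,0,0)
for n,b in(("side",(160,160,280,280)),("top",(170,120,290,230))):
    im=cv2.imread(f"pics/{n}0.png")[b[1]:b[3],b[0]:b[2]]
    im=cv2.resize(im,None,fx=5,fy=5,interpolation=cv2.INTER_CUBIC)
    for a,c in L:
        q=[((proj(n,W(p,P))[0]-b[:2]+.5)*5-.5).astype(int) for P in(a,c)]
        cv2.line(im,tuple(map(int,q[0])),tuple(map(int,q[1])),(0,255,255),1,cv2.LINE_AA)
    cv2.imwrite(f"pics/{n}_ov.png",im)
E
python3 fit2.py
```

```text
[ 0.62588629 -0.0306631   0.10870057]
[[-1.2, -1.0], [0.6, -1.3], [-0.8, -0.4], [0.2, 0.0], [0.1, 0.2], [-0.2, 0.3], [-0.2, 1.0], [-0.7, 2.3], [2.3, -1.4], [0.1, -0.6], [1.0, 0.3], [1.8, 0.7], [-0.9, -1.0], [2.2, -0.6], [-0.7, 0.0], [-0.4, -0.1]]
```

```bash
sleep 0
```

```text
(no output)
```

View pics/side_ov.png

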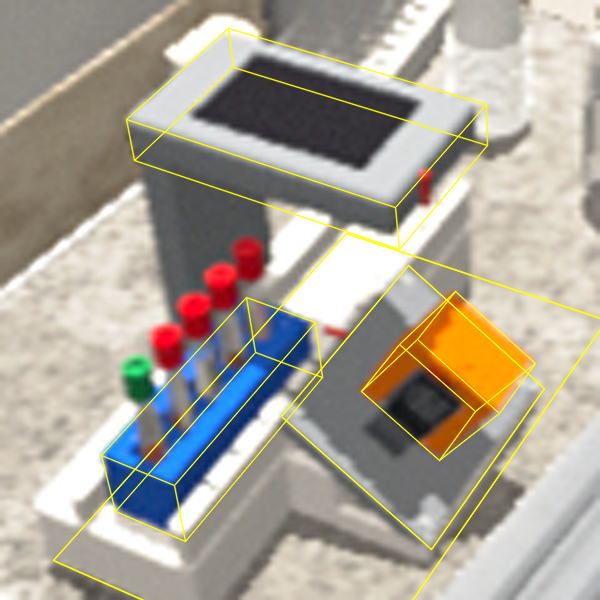

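View pics/top_ov.png

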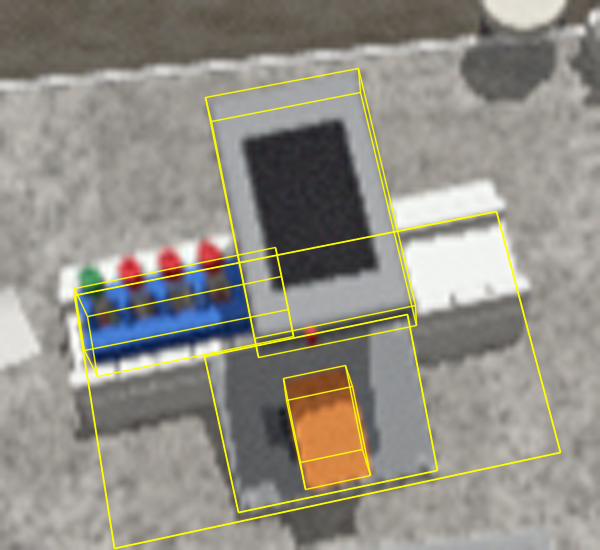

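```bash
python3 - <<'E'
from fit import *
p=np.load("idx.npy")
g=[o for o in obs if o[2][2] in(F(28,20,66)[2],F(-28,20,66)[2]) and not(o[0]=="top" and o[2][2]>100)]
import fit
g=g+[("top",(284,380),F(28,20,0)*0+F(28,20,0)),("top",(345,366),F(28,-20,0)),("side",(364,390),F(28,20,0)),("side",(440,456),F(-28,20,0))]
fit.obs=g
f=least_squares(lambda p:res(p).ravel(),p,loss='soft_l1');print("guard-only",f.x,np.round(res(f.x),1).tolist())
fc=lambda p:W(p,F(0,0,0))
print(fc(p),fc(f.x))
# mat corners crops
tc=[(71,399),(205,369),(247,498),(110,535)]; sc=[(358,470),(430,343),(655,406),(598,562)]
for a,b in zip(tc,sc):
    a=(np.array(a)+.5)/3-.5+(270,100); b=(np.array(b)+.5)/5-.5+(240,130)
    print(onz("top",a,.01),onz("side",b,.01))
# bottle foot
print("bottle",onz("side",(np.array((213,357))/5+(240,130)),0),onz("top",np.array((112,283))/3+(270,100),0))
print("bottle top",onz("side",(np.array((215,120))/5+(240,130)),.17),onz("top",np.array((142,207))/3+(270,100),.17))
print("cup foot",onz("side",(np.array((92,275))/5+(240,130)),0),onz("top",np.array((130,185))/3+(270,100),0))
print("carton",onz("top",np.array((237,200))/3+(270,100),.045))
E
```

```text
guard-only [ 0.62625726 -0.03081704  0.10917023] [[0.2, 0.1], [-0.2, 0.1], [0.1, -0.7], [0.9, 0.2], [1.8, 0.6], [-1.0, -1.1], [-0.1, -0.5], [0.1, -0.3], [-0.6, 0.1], [-0.2, 0.9]]
[ 0.5761814  -0.03608743  0.048     ] [ 0.57655492 -0.03626471  0.048     ]
[ 0.46679759 -0.21261779  0.01      ] [ 0.46911146 -0.22747118  0.01      ]
[ 0.48318011 -0.3605956   0.01      ] [ 0.48579884 -0.35716594  0.01      ]
[ 0.3422542  -0.37549836  0.01      ] [ 0.34223694 -0.37561947  0.01      ]
[ 0.32183337 -0.23016993  0.01      ] [ 0.32081092 -0.23306871  0.01      ]
bottle [ 0.60042758 -0.28003307  0.        ] [ 0.59625966 -0.28082994  0.        ]
bottle top [ 0.61020288 -0.294611    0.17      ] [ 0.60409506 -0.29121874  0.17      ]
cup foot [ 0.71609847 -0.31051196  0.        ] [ 0.71626087 -0.3223869   0.        ]
carton [ 0.66112231 -0.4273144   0.045     ]
```

```bash
cat >> h.py <<'E'
F0=np.array([.5764,-.0362,.048]); YAW=.109
def faceR():
    a=np.radians(35); ix=np.array([np.cos(YAW),np.sin(YAW),0]); iy=np.array([-np.sin(YAW),np.cos(YAW),0]); z=np.array([0,0,1.])
    n=-np.sin(a)*ix+np.cos(a)*z; sx=np.cos(a)*ix+np.sin(a)*z
    return sx,iy,n
def facepose(x,y,h):   # mm in face frame
    sx,iy,n=faceR(); return F0+(x*sx+y*iy+h*n)/1000, np.column_stack([sx,-iy,-n])
def downpose(x,y,z,yaw): return np.array([x,y,z]),Ro.from_euler('xyz',[np.pi,0,yaw]).as_matrix()
def cur():
    s=r.sense(); return s['ee_pos'],Ro.from_euler('xyz',s['orientation']).as_matrix()
def delta(frm,to):
    (p,R),(q,Q)=frm,to
    return np.round(R.T@(q-p)*100,2), np.round(Ro.from_matrix(R.T@Q).as_rotvec(degrees=True),2)
def inface(p):
    sx,iy,n=faceR(); d=(p-F0)*1000; return np.round([d@sx,d@iy,d@n],1)
def stat():
    s=r.sense(); print("t",round(s['time_s'],2),"p",np.round(s['ee_pos'],4),"face",inface(s['ee_pos']),"q",np.round(s['q'],2),"F",np.round(s['contact_force'],1),"w",round(s['grip_width'],4))
E
python3 - <<'E'
from h import *
a=cur(); up=(a[0]*0+[.40,-.20,.34],a[1])
print(delta(a,facepose(0,3,160)),facepose(0,3,160)[0])
E
```

```text
(array([ 44.13, -29.43,   5.21]), array([-4.21, 34.84, 13.18])) [ 0.48484605 -0.04320118  0.17906433]
```

>>> servo_tool(claw=[8.5, 8.5, 8.5, 8.5, 8.5, 8.5, 8.5, 8.5, 8.5, 8.5, 8.5, 8.5], dp=[[3.7, -2.5, 0.4], [7.4, -4.9, 0.9], [11, -7.4, 1.3], [14.7, -9.8, 1.7], [18.4, -12.3, 2.2], [22.1, -14.7, 2.6], [25.7, -17.2, 3], [29.4, -19.6, 3.5], [33.1, -22.1, 3.9], [36.8, -24.5, 4.3], [40.5, -27, 4.8], [44.1, -29.4, 5.2]], delta_rot=[[-0.4, 2.9, 1.1], [-0.7, 5.8, 2.2], [-1.1, 8.7, 3.3], [-1.4, 11.6, 4.4], [-1.8, 14.5, 5.5], [-2.1, 17.4, 6.6], [-2.5, 20.3, 7.7], [-2.8, 23.2, 8.8], [-3.2, 26.1, 9.9], [-3.5, 29, 11], [-3.9, 31.9, 12.1], [-4.2, 34.8, 13.2]])

```text
time_s: 1.1
ee_pos: [0.4639, -0.0713, 0.183]
orientation: [3.141, -0.611, 0.109]
contact_force: [1.7, -0.7, -0.4]
grip_width: 0.0849
```

```bash
python3 - <<'E'
from h import *
stat(); print(delta(cur(),facepose(0,3,120)))
E
```

```text
t 1.1 p [ 0.4639 -0.0713  0.183 ] face [-17.3 -22.6 176.9] q [-0.31 -0.31 -0.85  0.46  0.24  2.79] F [ 1.7 -0.7 -0.4] w 0.0849
(array([ 1.73, -2.56,  5.69]), array([ 0.02,  0.  , -0.01]))
```

```bash
python3 - <<'E'
from h import *
S=eyes.capture("side");T=eyes.capture("top")
crop(S,150,110,310,270,4,"pics/s1.png"); crop(T,170,100,320,240,4,"pics/t1.png")
stat(); print(delta(cur(),facepose(0,3,120)))
E
```

```text
t 1.2 p [ 0.4638 -0.0677  0.1815] face [-18.  -19.1 175.5] q [-0.3  -0.31 -0.86  0.45  0.24  2.79] F [-0.1 -0.6 -0.8] w 0.085
(array([ 1.82, -2.17,  5.56]), array([-0.26,  0.11,  0.33]))
```

View pics/s1.png

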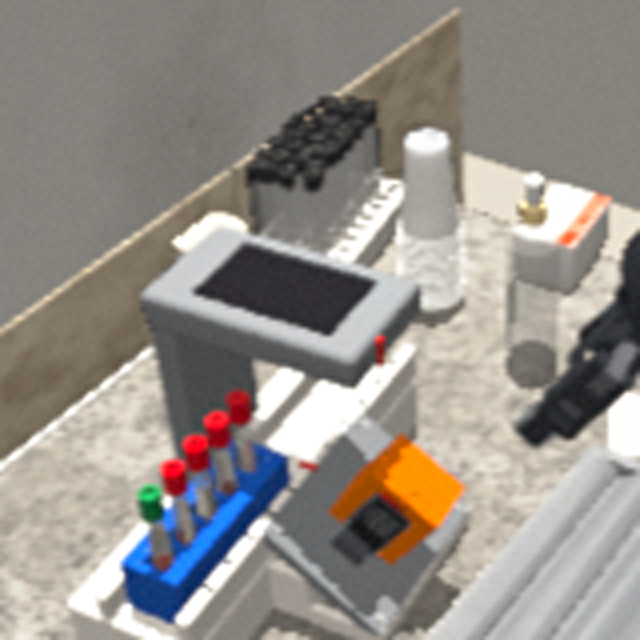

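View pics/t1.png

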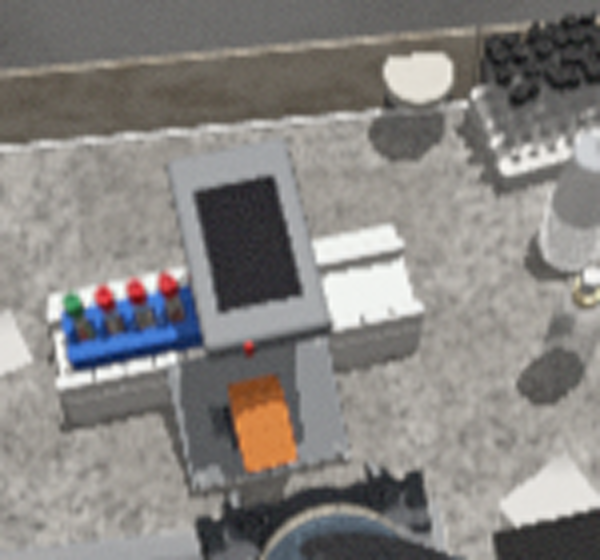

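>>> servo_tool(claw=[8.5, 8.5, 8.5, 8.5, 8.5, 8.5], dp=[[0.6, -0.7, 1.2], [1.2, -1.5, 2.4], [1.8, -2.2, 3.6], [1.8, -2.2, 5.0], [1.8, -2.2, 5.6], [1.8, -2.2, 5.6]], delta_rot=[[0, 0, 0], [0, 0, 0], [0, 0, 0], [0, 0, 0], [0, 0, 0], [0, 0, 0]])

```text
time_s: 1.7
ee_pos: [0.5068, -0.0463, 0.1454]
orientation: [3.141, -0.605, 0.111]
contact_force: [0.5, 0.4, -0.4]
grip_width: 0.0849
```

```bash
python3 - <<'E'
from h import *
S=eyes.capture("side");T=eyes.capture("top")
crop(S,170,160,290,270,5,"pics/s2.png"); crop(T,170,120,290,240,5,"pics/t2.png")
stat(); print(delta(cur(),facepose(0,3,20)))
E
```

```text
t 1.8 p [ 0.5069 -0.0466  0.1468] face [ -0.9  -2.8 121.2] q [-0.2  -0.18 -0.87  0.3   0.17  2.89] F [-0.5  0.6  0.3] w 0.085
(array([ 0.14, -0.59, 10.12]), array([0.05, 0.28, 0.06]))
```

View pics/s2.png

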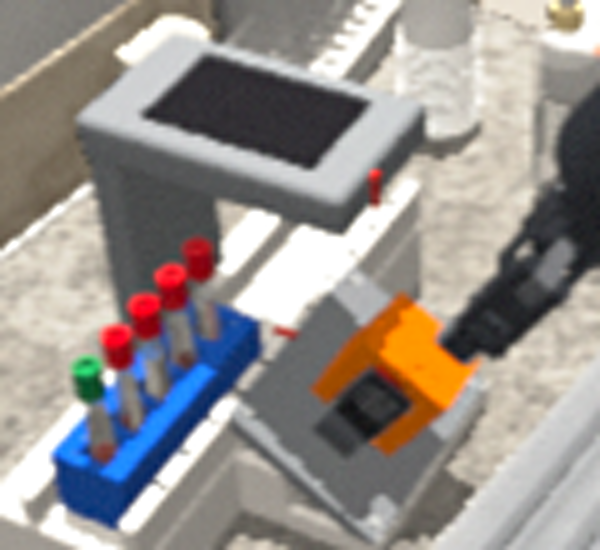

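View pics/t2.png

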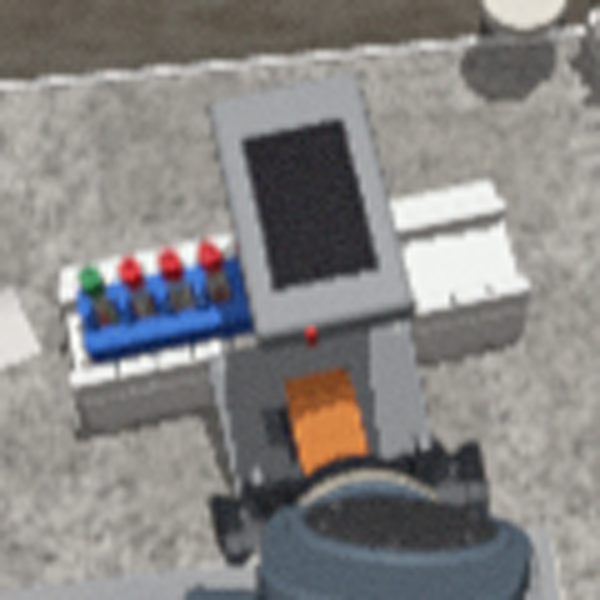

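>>> servo_tool(claw=[8.5, 8.5, 8.5, 8.5, 8.5, 8.5, 8.5], dp=[[0.1, -0.6, 0.5], [0.1, -0.6, 1.5], [0.1, -0.6, 2.5], [0.1, -0.6, 3.5], [0.1, -0.6, 4.0], [0.1, -0.6, 4.0], [0.1, -0.6, 4.0]], delta_rot=[[0, 0.3, 0], [0, 0.3, 0], [0, 0.3, 0], [0, 0.3, 0], [0, 0.3, 0], [0, 0.3, 0], [0, 0.3, 0]])

```text
time_s: 2.38
ee_pos: [0.5301, -0.0377, 0.1148]
orientation: [3.14, -0.612, 0.111]
contact_force: [-0.1, -0.5, -0.5]
grip_width: 0.0851
```

```bash
python3 - <<'E'
from h import *
T=eyes.capture("top");S=eyes.capture("side")
crop(S,170,160,290,270,5,"pics/s3.png"); crop(T,170,120,290,240,5,"pics/t3.png")
stat(); print(delta(cur(),facepose(0,3,20)))
E
```

```text
t 2.48 p [ 0.5303 -0.0378  0.1153] face [ 0.9  3.4 81.5] q [-0.16 -0.09 -0.9   0.17  0.15  2.92] F [0.3 0.4 1. ] w 0.0852
(array([-0.1 ,  0.03,  6.15]), array([ 0.06, -0.13,  0.08]))
```

View pics/s3.png

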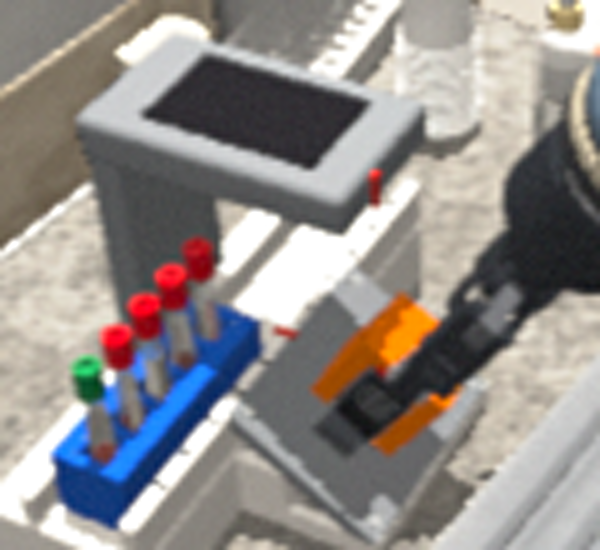

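View pics/t3.png

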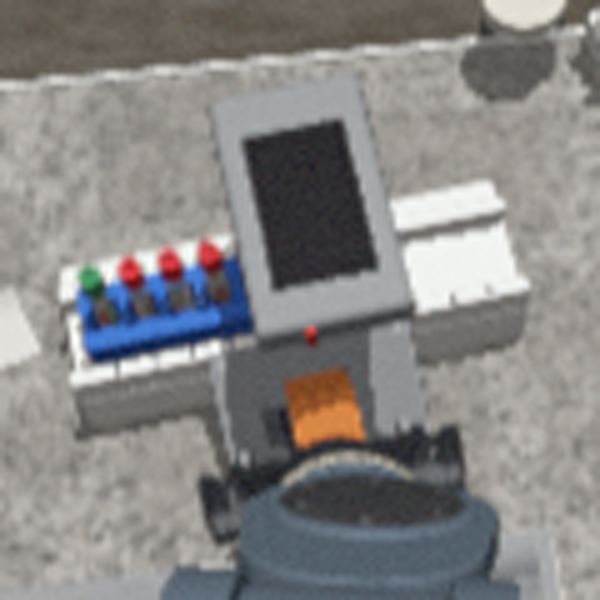

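>>> servo_tool(claw=[8.5, 8.5, 8.5, 8.5, 8.5, 8.5, 8.5, 8.5], dp=[[0, 0.2, 1.0], [-0.1, 0.3, 2.0], [-0.1, 0.3, 3.0], [-0.1, 0.3, 4.0], [-0.1, 0.3, 5.0], [-0.1, 0.3, 5.9], [-0.1, 0.3, 5.9], [-0.1, 0.3, 5.9]], delta_rot=[[0, 0, 0], [0, 0, 0], [0, 0, 0], [0, 0, 0], [0, 0, 0], [0, 0, 0], [0, 0, 0], [0, 0, 0]])

```text
time_s: 3.15
ee_pos: [0.5633, -0.0371, 0.0657]
orientation: [3.14, -0.612, 0.111]
contact_force: [0.5, -0.6, 0.1]
grip_width: 0.085
```

```bash
python3 - <<'E'
from h import *
S=eyes.capture("side")
crop(S,170,160,290,270,5,"pics/s4.png")
stat(); print(delta(cur(),facepose(0,0,20)))
E
```

```text
t 3.2 p [ 0.5634 -0.0372  0.0661] face [-0.3  0.5 22.3] q [-0.15  0.07 -0.91 -0.    0.15  2.93] F [-0.4  0.5 -0.3] w 0.0853
(array([0.03, 0.05, 0.23]), array([ 0.04, -0.09,  0.09]))
```

View pics/s4.png

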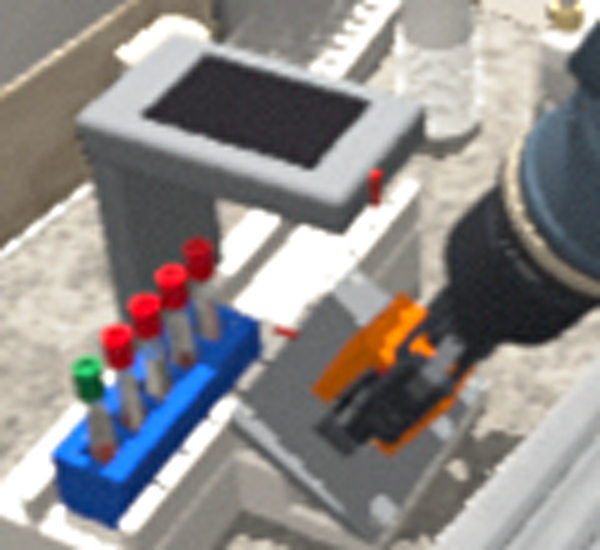

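>>> servo_tool(claw=[5.4, 5.4, 5.4, 4.4, 4.4, 3.6, 3.6, 3.6, 3.6, 3.6], dp=[[0, 0, 0], [0, 0, 0], [0, 0, 0], [0, 0, 0], [0, 0, 0], [0, 0, 0], [0, 0, 0], [0, 0, 0], [0, 0, 0], [0, 0, 0]], delta_rot=[[0, 0, 0], [0, 0, 0], [0, 0, 0], [0, 0, 0], [0, 0, 0], [0, 0, 0], [0, 0, 0], [0, 0, 0], [0, 0, 0], [0, 0, 0]])

```text
time_s: 4.03
ee_pos: [0.5637, -0.0378, 0.0666]
orientation: [3.139, -0.613, 0.11]
contact_force: [-11.3, -4.9, 13.3]
grip_width: 0.0393
```

```bash
python3 - <<'E'
from h import *
S=eyes.capture("side")
crop(S,170,160,290,270,5,"pics/s5.png")
stat(); s=r.sense();sx,iy,n=faceR();print("F in face",[round(float(s['contact_force']@v),1) for v in(sx,iy,n)],s['ft_torque'])
E
```

```text
t 4.08 p [ 0.5637 -0.0378  0.0665] face [ 0.1 -0.2 22.5] q [-0.15  0.07 -0.91 -0.    0.14  2.93] F [-10.7  -4.8  13.9] w 0.0392
F in face [-1.2, -3.6, 17.8] [-0.59906189  0.74181387 -0.38547271]
```

View pics/s5.png

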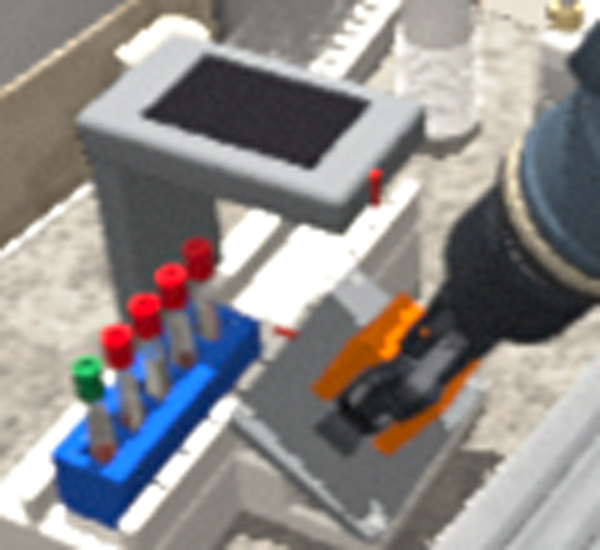

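>>> servo_tool(claw=[3.6, 3.6, 3.6, 3.6, 3.6, 3.6, 3.6, 3.6, 3.6, 3.6], dp=[[0, 0, -0.3], [0, 0, -0.8], [0, 0, -1.5], [0, 0, -2.5], [0, 0, -3.5], [0, 0, -4.5], [0, 0, -5.5], [0, 0, -6.5], [0, 0, -7.5], [0, 0, -8.5]], delta_rot=[[0, 0, 0], [0, 0, 0], [0, 0, 0], [0, 0, 0], [0, 0, 0], [0, 0, 0], [0, 0, 0], [0, 0, 0], [0, 0, 0], [0, 0, 0]])

```text
time_s: 4.92
ee_pos: [0.514, -0.0423, 0.136]
orientation: [3.14, -0.612, 0.111]
contact_force: [-0.2, -0.6, -1.1]
grip_width: 0.0391
```

```bash
python3 - <<'E'
from h import *
S=eyes.capture("side")
crop(S,170,140,310,270,5,"pics/s6.png")
stat(); c=cur()
m=(.404,-.295); print(delta(c,downpose(*m,.15,.112)))
E
```

```text
t 4.97 p [ 0.5139 -0.0425  0.1373] face [ -0.2   0.6 109.2] q [-0.18 -0.16 -0.89  0.25  0.17  2.9 ] F [ 1.5 -0.1  0.3] w 0.0391
(array([-10.49,  23.9 ,  -8.89]), array([  0.13, -35.14,  -0.09]))
```

View pics/s6.png

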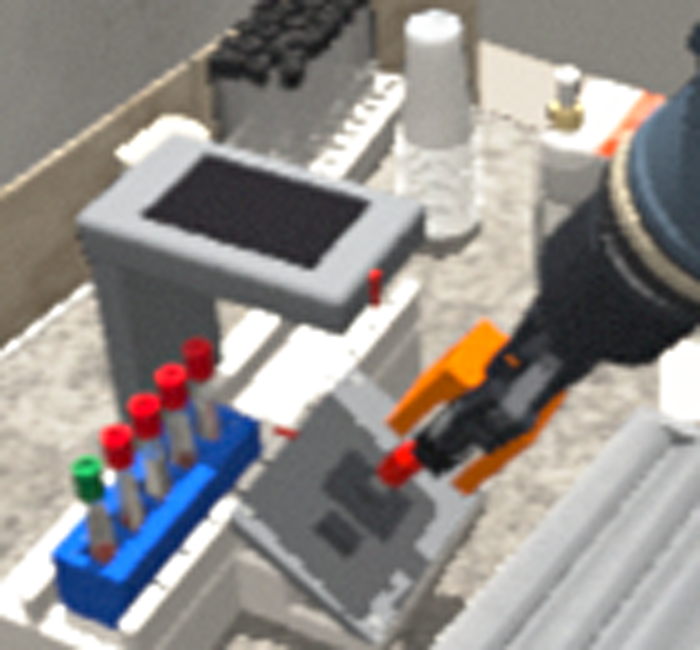

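>>> servo_tool(claw=[3.6, 3.6, 3.6, 3.6, 3.6, 3.6, 3.6, 3.6, 3.6, 3.6, 3.6, 3.6], dp=[[-0.5, 1, -1.5], [-1.2, 2.5, -3], [-2.2, 4.5, -4.5], [-3.2, 7, -6], [-4.2, 9.5, -7], [-5.2, 12, -8], [-6.2, 14.5, -8.9], [-7.2, 17, -8.9], [-8.3, 19.5, -8.9], [-9.5, 22, -8.9], [-10.2, 23.5, -8.9], [-10.5, 23.9, -8.9]], delta_rot=[[0, -1, 0], [0, -4, 0], [0, -8, 0], [0, -12, 0], [0, -16, 0], [0, -20, 0], [0, -24, 0], [0, -28, 0], [0, -31, 0], [0, -34, 0], [0, -35.1, 0], [0, -35.1, 0]])

```text
time_s: 5.97
ee_pos: [0.4045, -0.2966, 0.147]
orientation: [3.141, 0.003, 0.109]
contact_force: [0.2, 0.1, -1.6]
grip_width: 0.0391
```

```bash
python3 - <<'E'
from h import *
S=eyes.capture("side")
crop(S,230,110,390,250,4.5,"pics/s7.png")
stat(); c=cur()
m=(.404,-.295); print(delta(c,downpose(*m,.033,.112)))
E
```

```text
t 6.02 p [ 0.4043 -0.296   0.1471] face [-106.5 -239.6  195.6] q [-0.63  0.25 -0.21  1.12 -0.    2.4 ] F [-0.2 -0.  -0.9] w 0.0391
(array([-0.  , -0.11, 11.41]), array([ 0.03,  0.07, -0.2 ]))
```

View pics/s7.png

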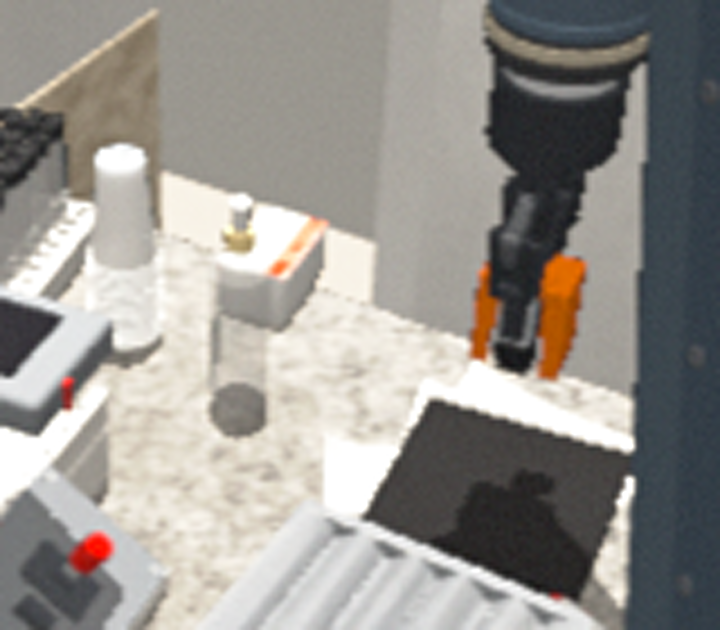

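>>> servo_tool(claw=[3.6, 3.6, 3.6, 3.6, 3.6, 3.6, 3.6, 3.6, 3.6], dp=[[0, -0.1, 1.5], [0, -0.1, 3.5], [0, -0.1, 5.5], [0, -0.1, 7.5], [0, -0.1, 9], [0, -0.1, 10.1], [0, -0.1, 10.6], [0, -0.1, 10.9], [0, -0.1, 10.9]], delta_rot=[[0, 0, 0], [0, 0, 0], [0, 0, 0], [0, 0, 0], [0, 0, 0], [0, 0, 0], [0, 0, 0], [0, 0, 0], [0, 0, 0]])

```text
time_s: 6.77
ee_pos: [0.4047, -0.2937, 0.0394]
orientation: [3.14, -0.0, 0.11]
contact_force: [-1.0, 0.1, -0.8]
grip_width: 0.0391
```

```bash
python3 - <<'E'
from h import *
stat(); c=cur()
m=(.404,-.295); print(delta(c,downpose(*m,.0325,.112)))
E
```

```text
t 6.77 p [ 0.4047 -0.2937  0.0394] face [-167.6 -237.3  106.9] q [-0.63  0.33 -0.38  0.85 -0.    2.4 ] F [-1.   0.1 -0.8] w 0.0391
(array([-0.09,  0.12,  0.69]), array([ 0.08, -0.02, -0.11]))
```

>>> servo_tool(claw=[3.6, 3.6, 3.6, 3.6, 3.6, 3.6], dp=[[0, 0.1, 0.2], [0, 0.1, 0.3], [0, 0.1, 0.4], [0, 0.1, 0.5], [0, 0.1, 0.5], [0, 0.1, 0.5]], delta_rot=[[0, 0, 0], [0, 0, 0], [0, 0, 0], [0, 0, 0], [0, 0, 0], [0, 0, 0]])

```text
time_s: 7.27
ee_pos: [0.4048, -0.2952, 0.0343]
orientation: [3.14, 0.0, 0.11]
contact_force: [0.1, -0.1, -0.7]
grip_width: 0.0392
```

```bash
python3 - <<'E'
from h import *
S=eyes.capture("side");crop(S,300,160,390,250,6,"pics/s8.png");stat()
E
```

```text
t 7.32 p [ 0.4049 -0.2952  0.0343] face [-170.6 -238.8  102.7] q [-0.63  0.34 -0.39  0.84 -0.    2.4 ] F [-0.1  0.3 -1.6] w 0.039
```

View pics/s8.png

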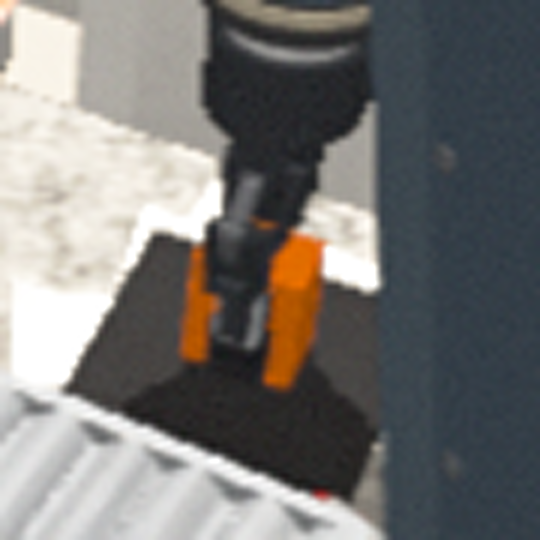

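Guard just above the mat, no contact yet. Lower 1 mm steps.

>>> servo_tool(claw=[3.6, 3.6, 3.6, 3.6], dp=[[0, 0, 0.1], [0, 0, 0.2], [0, 0, 0.25], [0, 0, 0.25]], delta_rot=[[0, 0, 0], [0, 0, 0], [0, 0, 0], [0, 0, 0]])

```text
time_s: 7.65
ee_pos: [0.405, -0.2954, 0.0335]
orientation: [3.139, -0.001, 0.11]
contact_force: [-11.9, 7.4, 37.7]
grip_width: 0.039
```

>>> servo_tool(claw=[3.6, 3.6, 4.2, 5.0, 6.0, 7.5, 8.5, 8.5, 8.5], dp=[[0, 0, -0.1], [0, 0, -0.15], [0, 0, -0.15], [0, 0, -0.15], [0, 0, -0.15], [0, 0, -0.15], [0, 0, -0.15], [0, 0, -0.15], [0, 0, -0.15]], delta_rot=[[0, 0, 0], [0, 0, 0], [0, 0, 0], [0, 0, 0], [0, 0, 0], [0, 0, 0], [0, 0, 0], [0, 0, 0], [0, 0, 0]])

```text
time_s: 8.4
ee_pos: [0.4048, -0.2951, 0.0331]
orientation: [3.14, 0.0, 0.11]
contact_force: [-0.8, 0.1, -0.0]
grip_width: 0.0848
```

```bash
python3 - <<'E'
from h import *
S=eyes.capture("side");crop(S,300,160,390,250,6,"pics/s9.png");stat()
E
```

```text
t 8.45 p [ 0.4048 -0.2952  0.0332] face [-171.3 -238.8  101.8] q [-0.63  0.34 -0.39  0.84 -0.    2.4 ] F [-0.4 -0.5  0.4] w 0.0846
```

View pics/s9.png

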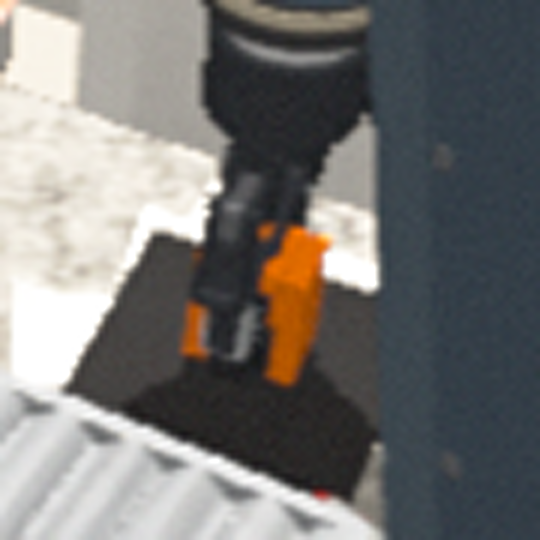

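>>> servo_tool(claw=[8.5, 8.5, 8.5, 8.5, 8.5, 8.5, 8.5], dp=[[0, 0, -1], [0, 0, -3], [0, 0, -6], [0, 0, -9], [0, 0, -12], [0, 0, -13], [0, 0, -13]], delta_rot=[[0, 0, 0], [0, 0, 0], [0, 0, 0], [0, 0, 0], [0, 0, 0], [0, 0, 0], [0, 0, 0]])

```text
time_s: 9.03
ee_pos: [0.4061, -0.2959, 0.1665]
orientation: [3.137, -0.003, 0.11]
contact_force: [0.1, -0.5, 0.0]
grip_width: 0.0848
```

```bash
python3 - <<'E'
from h import *
S=eyes.capture("side");crop(S,290,150,390,250,6,"pics/s10.png");stat();t=facepose(0,38,120);print(t[0],delta(cur(),t))
E
```

```text
t 9.08 p [ 0.4055 -0.2954  0.1645] face [ -95.5 -239.1  209.1] q [-0.63  0.24 -0.18  1.16 -0.    2.4 ] F [ 0.5  0.2 -1. ] w 0.0849
[ 0.5038455  -0.00591305  0.14629825] (array([ 12.95, -27.7 ,   1.76]), array([ 0.16, 34.9 ,  0.1 ]))
```

View pics/s10.png

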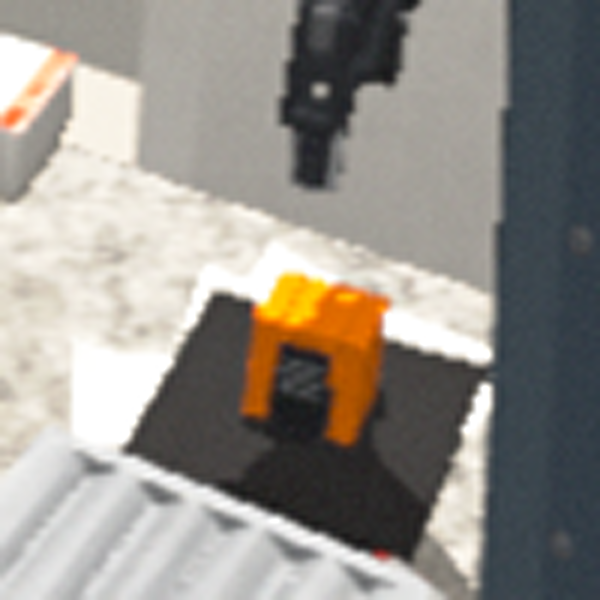

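>>> servo_tool(claw=[8.5, 6, 4, 2, 0, 0, 0, 0, 0, 0, 0, 0], dp=[[0.5, -1.2, -1], [1.5, -4, -1.5], [2.7, -6.5, -1.5], [3.9, -9, -1.3], [5.1, -11.5, -1], [6.3, -14, -0.7], [7.6, -16.7, -0.3], [8.9, -19.4, 0], [10.2, -22.1, 0.5], [11.5, -24.8, 1], [12.5, -26.8, 1.5], [12.9, -27.7, 1.8]], delta_rot=[[0, 1, 0], [0, 4, 0], [0, 8, 0], [0, 12, 0], [0, 16, 0], [0, 20, 0], [0, 24, 0], [0, 28, 0], [0, 31, 0], [0, 34, 0], [0, 34.9, 0], [0, 34.9, 0]])

```text
time_s: 10.08
ee_pos: [0.501, -0.0032, 0.1424]
orientation: [3.141, -0.608, 0.112]
contact_force: [-1.5, -0.6, -0.6]
grip_width: -0.0002
```

```bash
python3 - <<'E'
from h import *
S=eyes.capture("side");crop(S,170,160,290,270,5,"pics/s11.png");T=eyes.capture("top");crop(T,270,170,390,290,5,"pics/t11.png");stat();t=facepose(0,32,43);print(t[0],delta(cur(),t))
E
```

```text
t 10.18 p [ 0.5014 -0.0039  0.1428] face [ -3.8  40.3 118.4] q [-0.07 -0.2  -0.9   0.27  0.1   2.99] F [-0.   0.   0.3] w -0.0
[ 0.54840149 -0.00707294  0.08322354] (array([0.41, 0.84, 7.54]), array([-0.07,  0.26,  0.19]))
```

View pics/s11.png

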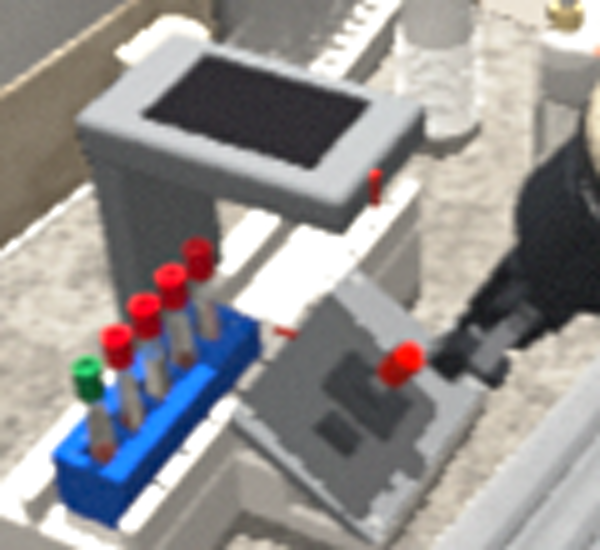

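View pics/t11.png

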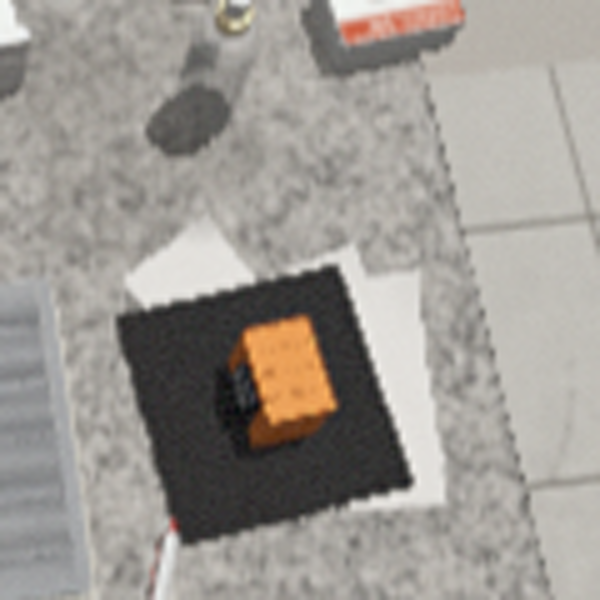

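>>> servo_tool(claw=[0, 0, 0, 0, 0, 0, 0, 0], dp=[[0.4, 0.5, 1], [0.4, 0.5, 2.5], [0.4, 0.5, 4], [0.4, 0.5, 5.5], [0.4, 0.5, 6.5], [0.4, 0.5, 7.3], [0.4, 0.5, 7.5], [0.4, 0.5, 7.5]], delta_rot=[[0, 0.2, 0.2], [0, 0.2, 0.2], [0, 0.2, 0.2], [0, 0.2, 0.2], [0, 0.2, 0.2], [0, 0.2, 0.2], [0, 0.2, 0.2], [0, 0.2, 0.2]])

```text
time_s: 10.85
ee_pos: [0.5488, -0.0059, 0.0848]
orientation: [-3.141, -0.611, 0.106]
contact_force: [-0.4, 0.2, -0.2]
grip_width: -0.0002
```

```bash
python3 - <<'E'
from h import *
g=np.array((290,370))/5+(270,170)-.4; print("guard",onz("top",g,.076), onz("top",np.array((265,406))/5+(270,170)-.4,.076))
S=eyes.capture("side");crop(S,170,160,290,270,5,"pics/s12.png");stat();t=facepose(0,25,43);print(t[0],delta(cur(),t))
E
```

```text
guard [ 0.40293186 -0.29957645  0.076     ] [ 0.38337636 -0.2809231   0.076     ]
t 10.9 p [ 0.5489 -0.0059  0.0854] face [ 1.7 33.2 44.4] q [-0.07 -0.01 -0.92  0.05  0.1   3.  ] F [ 0.1  0.5 -0.3] w 0.0
[ 0.54916298 -0.0140314   0.08322354] (array([-0.17,  0.82,  0.14]), array([ 0.05, -0.05, -0.13]))
```

View pics/s12.png

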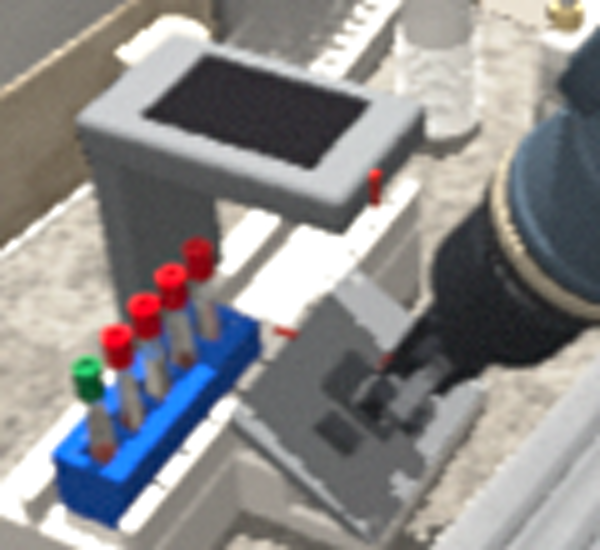

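>>> servo_tool(claw=[0, 0, 0, 0, 0], dp=[[-0.1, 0.5, 0.1], [-0.1, 0.8, 0.1], [-0.1, 1.0, 0.1], [-0.1, 1.2, 0.1], [-0.1, 1.2, 0.1]], delta_rot=[[0, 0, 0], [0, 0, 0], [0, 0, 0], [0, 0, 0], [0, 0, 0]])

```text
time_s: 11.32
ee_pos: [0.5503, -0.0178, 0.0845]
orientation: [-3.141, -0.613, 0.106]
contact_force: [-0.0, 2.9, 0.3]
grip_width: 0.0001
```

```bash
cat >> h.py <<'E'
def fstat():
    s=r.sense();sx,iy,n=faceR();print("t",round(s['time_s'],2),"face",inface(s['ee_pos']),"Fface",[round(float(s['contact_force']@v),1) for v in(sx,iy,n)],"q6",round(s['q'][5],3))
E
python3 - <<'E'
from h import *
fstat()
E
```

```text
t 11.32 face [ 1.3 21.2 43.6] Fface [0.4, 2.9, 0.1] q6 2.972
```

>>> servo_tool(claw=[0, 0, 0, 0, 0, 0, 0, 0], dp=[[-0.1, 0.4, 0], [-0.1, 0.8, 0], [-0.1, 1.2, 0], [-0.1, 1.6, 0], [-0.1, 1.9, 0], [-0.1, 2.2, 0], [-0.1, 2.2, 0], [-0.1, 2.2, 0]], delta_rot=[[0, 0, 0], [0, 0, 0], [0, 0, 0], [0, 0, 0], [0, 0, 0], [0, 0, 0], [0, 0, 0], [0, 0, 0]])

```text
time_s: 11.98
ee_pos: [0.5515, -0.0392, 0.0834]
orientation: [-3.14, -0.612, 0.107]
contact_force: [-0.7, 6.3, 0.1]
grip_width: -0.0001
```

```bash
python3 - <<'E'
from h import *
fstat()
S=eyes.capture("side");crop(S,170,160,290,270,5,"pics/s13.png");T=eyes.capture("top");crop(T,170,120,290,240,5,"pics/t13.png");fstat()
E
```

```text
t 11.98 face [-0.2 -0.3 43.3] Fface [0.0, 6.3, 0.1] q6 2.923
t 12.08 face [-0.3 -0.2 43.3] Fface [0.4, 6.4, 0.1] q6 2.923
```

View pics/s13.png

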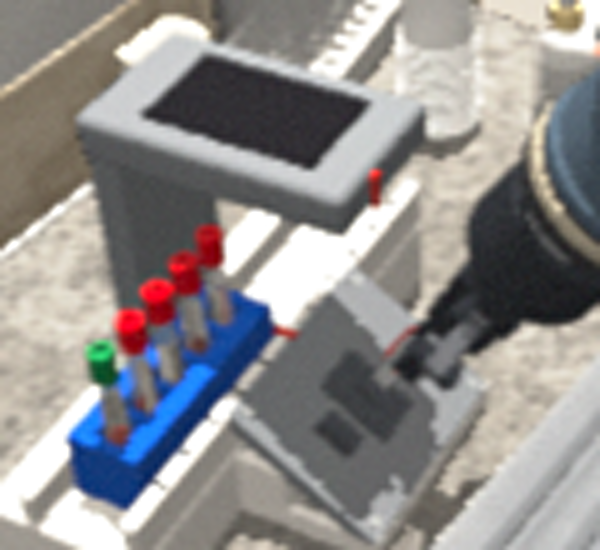

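View pics/t13.png

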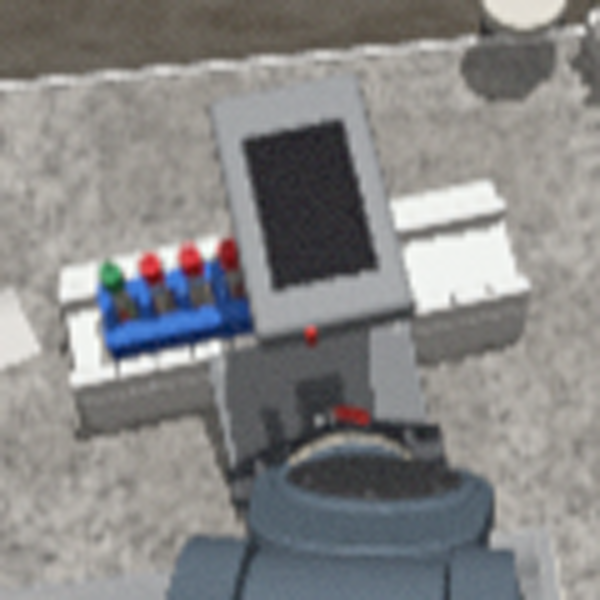

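>>> servo_tool(claw=[0, 0, 0, 0], dp=[[0, 0.15, 0], [0, 0.3, 0], [0, 0.3, 0], [0, 0.3, 0]], delta_rot=[[0, 0, 0], [0, 0, 0], [0, 0, 0], [0, 0, 0]])

```text
time_s: 12.42
ee_pos: [0.5517, -0.042, 0.0832]
orientation: [-3.139, -0.612, 0.107]
contact_force: [-1.2, 7.5, 0.5]
grip_width: 0.0001
```

>>> servo_tool(claw=[0, 0, 0], dp=[[0, 0.2, 0], [0, 0.2, 0], [0, 0.2, 0]], delta_rot=[[0, 0, 0], [0, 0, 0], [0, 0, 0]])

```text
time_s: 12.67
ee_pos: [0.5519, -0.0439, 0.0832]
orientation: [-3.139, -0.612, 0.107]
contact_force: [-0.4, 8.1, 0.6]
grip_width: 0.0003
```

```bash
python3 - <<'E'
from h import *
fstat()
E
```

```text
t 12.67 face [-0.5 -5.  43.3] Fface [0.7, 8.1, 0.2] q6 2.913
```

>>> servo_tool(claw=[0, 0, 0], dp=[[0, 0.2, 0], [0, 0.2, 0], [0, 0.2, 0]], delta_rot=[[0, 0, 0], [0, 0, 0], [0, 0, 0]])

```text
time_s: 12.92
ee_pos: [0.5521, -0.0459, 0.0832]
orientation: [-3.139, -0.612, 0.107]
contact_force: [-1.6, 7.0, 0.0]
grip_width: 0.0002
```

```bash
python3 - <<'E'
from h import *
fstat()
S=eyes.capture("side");crop(S,170,160,290,270,5,"pics/s14.png");T=eyes.capture("top");crop(T,170,120,290,240,5,"pics/t14.png");fstat()
E
```

```text
t 12.92 face [-0.5 -7.  43.3] Fface [-0.6, 7.1, 0.5] q6 2.908
t 13.02 face [-0.5 -6.9 43.3] Fface [0.1, 7.7, 0.4] q6 2.908
```

View pics/t14.png

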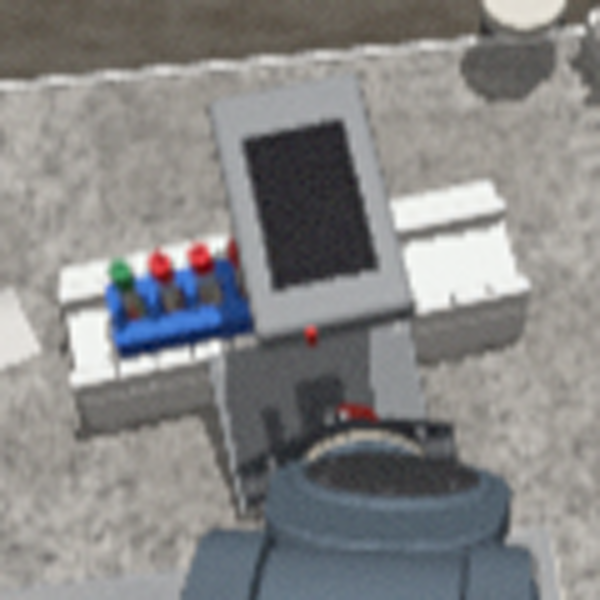

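>>> servo_tool(claw=[0, 0, 0, 0], dp=[[0, 0.2, 0], [0, 0.3, 0], [0, 0.3, 0], [0, 0.3, 0]], delta_rot=[[0, 0, 0], [0, 0, 0], [0, 0, 0], [0, 0, 0]])

```text
time_s: 13.35
ee_pos: [0.5524, -0.0488, 0.0832]
orientation: [-3.139, -0.612, 0.107]
contact_force: [-1.5, 8.1, 1.5]
grip_width: -0.0002
```

>>> servo_tool(claw=[0, 0, 0], dp=[[0, 0.15, 0], [0, 0.15, 0], [0, 0.15, 0]], delta_rot=[[0, 0, 0], [0, 0, 0], [0, 0, 0]])

```text
time_s: 13.6
ee_pos: [0.5525, -0.0502, 0.0832]
orientation: [-3.139, -0.612, 0.107]
contact_force: [-2.3, 8.6, 1.6]
grip_width: -0.0003
```

```bash
python3 - <<'E'
from h import *
fstat()
S=eyes.capture("side");crop(S,170,160,290,270,5,"pics/s15.png");T=eyes.capture("top");crop(T,170,120,290,240,5,"pics/t15.png");fstat()
E
```

```text
t 13.6 face [ -0.5 -11.4  43.3] Fface [-0.2, 8.8, 2.1] q6 2.899
t 13.7 face [ -0.6 -11.3  43.3] Fface [-0.2, 8.5, 2.1] q6 2.899
```

View pics/t15.png

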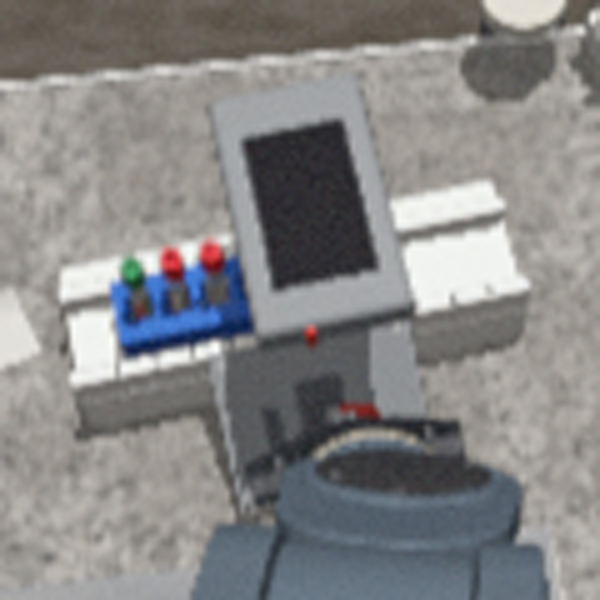

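View pics/s15.png

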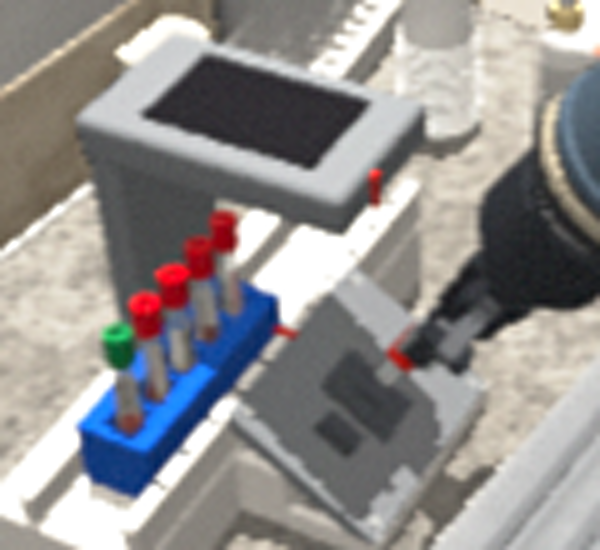

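>>> servo_tool(claw=[0, 0, 0], dp=[[0, 0.15, 0], [0, 0.15, 0], [0, 0.15, 0]], delta_rot=[[0, 0, 0], [0, 0, 0], [0, 0, 0]])

```text
time_s: 13.95
ee_pos: [0.5526, -0.0516, 0.0832]
orientation: [-3.139, -0.612, 0.107]
contact_force: [-1.6, 8.7, 1.7]
grip_width: 0.0001
```

```bash
python3 - <<'E'
from h import *
fstat()
E
```

```text
t 13.95 face [ -0.6 -12.8  43.3] Fface [0.5, 8.8, 1.8] q6 2.896
```

>>> servo_tool(claw=[0, 0, 0], dp=[[0, 0.15, 0], [0, 0.15, 0], [0, 0.15, 0]], delta_rot=[[0, 0, 0], [0, 0, 0], [0, 0, 0]])

```text
time_s: 14.2
ee_pos: [0.5528, -0.053, 0.0831]
orientation: [-3.138, -0.612, 0.107]
contact_force: [-3.3, 10.2, 2.5]
grip_width: 0.0002
```

```bash
python3 - <<'E'
from h import *
fstat()
S=eyes.capture("side");crop(S,170,160,290,270,5,"pics/s16.png");T=eyes.capture("top");crop(T,170,120,290,240,5,"pics/t16.png");fstat()
E
```

```text
t 14.2 face [ -0.6 -14.1  43.3] Fface [-0.3, 10.5, 3.3] q6 2.892
t 14.3 face [ -0.6 -14.1  43.3] Fface [0.6, 10.6, 2.6] q6 2.892
```

View pics/s16.png

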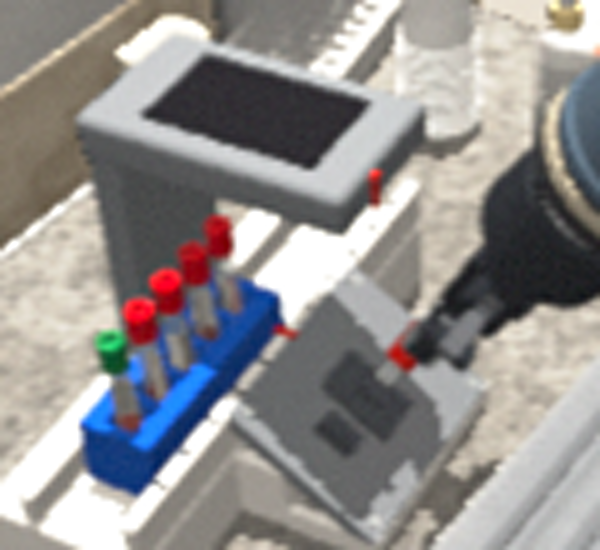

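View pics/t16.png

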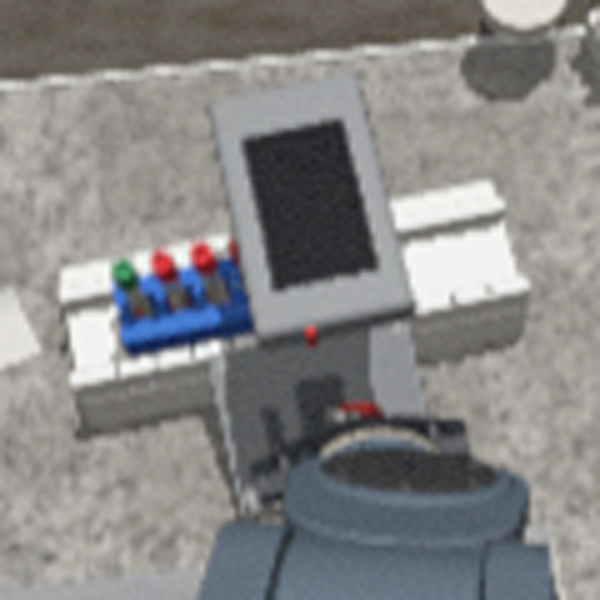

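>>> servo_tool(claw=[0, 0, 0], dp=[[0, 0.15, 0], [0, 0.15, 0], [0, 0.15, 0]], delta_rot=[[0, 0, 0], [0, 0, 0], [0, 0, 0]])

```text
time_s: 14.55
ee_pos: [0.5528, -0.0536, 0.083]
orientation: [-3.137, -0.612, 0.108]
contact_force: [-2.7, 16.6, 2.2]
grip_width: 0.0001
```

```bash
python3 - <<'E'
from h import *
fstat()
E
```

```text
t 14.55 face [ -0.6 -14.7  43.2] Fface [0.6, 16.8, 2.3] q6 2.889
```

>>> servo_tool(claw=[0, 0, 0, 0, 0, 0], dp=[[0, -1.3, 0], [0, -2.6, 0], [0, -3.8, 0], [0, -4.3, 0], [0, -4.3, 0], [0, -4.3, 0]], delta_rot=[[0, 0, 0], [0, 0, 0], [0, 0, 0], [0, 0, 0], [0, 0, 0], [0, 0, 0]])

```text
time_s: 15.05
ee_pos: [0.5489, -0.0128, 0.0836]
orientation: [-3.141, -0.612, 0.107]
contact_force: [-0.5, -0.6, 0.3]
grip_width: 0.0001
```

```bash
python3 - <<'E'
from h import *
fstat()
S=eyes.capture("side");crop(S,170,160,290,270,5,"pics/s17.png");T=eyes.capture("top");crop(T,170,120,290,240,5,"pics/t17.png");fstat();print(cur()[1].T@np.column_stack([v for v in faceR()]))
E
```

```text
t 15.05 face [ 0.1 26.3 43.4] Fface [-0.3, -0.5, 0.5] q6 2.982
t 15.15 face [ 0.2 25.9 43.4] Fface [-0.2, 0.5, 0.2] q6 2.982
[[ 0.99999628 -0.00221902  0.00158744]
 [-0.00222091 -0.99999683  0.00118835]
 [ 0.0015848  -0.00119187 -0.99999803]]
```

View pics/s17.png

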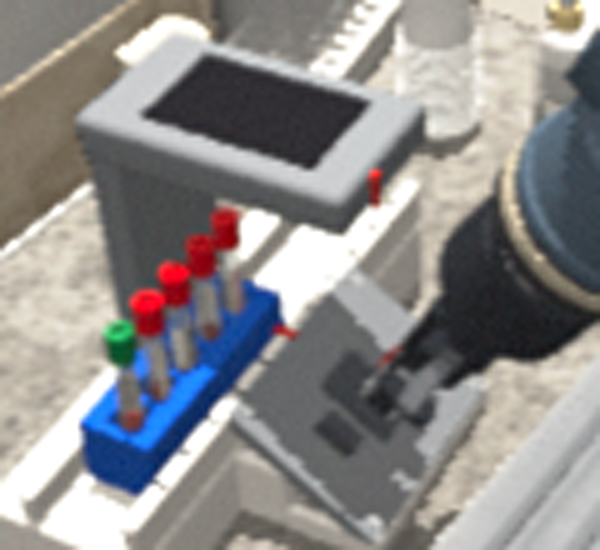

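View pics/t17.png

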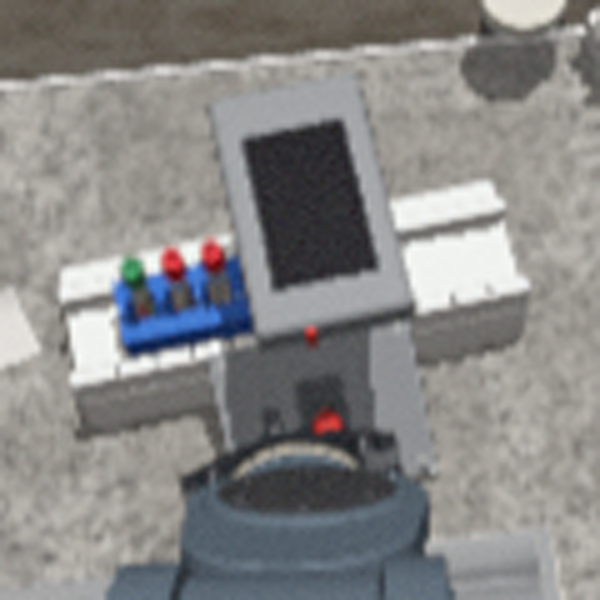

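>>> servo_tool(claw=[0, 0, 0, 0, 0, 0, 0, 0, 0, 0, 0, 0], dp=[[0, 0.7, 0], [0, 1.5, 0], [0, 2.3, 0], [0, 3.1, 0], [0, 3.8, 0], [0, 4.3, 0], [0, 4.3, 0], [0, 4.3, 0], [0, 4.3, 0], [0, 3, 0], [0, 1.5, 0], [0, 0, 0]], delta_rot=[[0, 0, 0], [0, 0, 0], [0, 0, 0], [0, 0, 0], [0, 0, 0], [0, 0, 0], [0, 0, 0], [0, 0, 0], [0, 0, 0], [0, 0, 0], [0, 0, 0], [0, 0, 0]])

```text
time_s: 16.15
ee_pos: [0.549, -0.0135, 0.0837]
orientation: [-3.141, -0.613, 0.105]
contact_force: [0.2, 0.1, -0.6]
grip_width: 0.0004
```

>>> servo_tool(claw=[0, 0, 0], dp=[[0, 0, 0], [0, 0, 0], [0, 0, 0]], delta_rot=[[0, 0, 0], [0, 0, 0], [0, 0, 0]])

```text
time_s: 16.4
ee_pos: [0.5491, -0.0135, 0.0836]
orientation: [-3.141, -0.613, 0.106]
contact_force: [0.4, -0.2, 0.3]
grip_width: 0.0001
```

```bash
python3 - <<'E'
from h import *
fstat()
S=eyes.capture("side");crop(S,170,160,290,270,5,"pics/s18.png");T=eyes.capture("top");crop(T,170,120,290,240,5,"pics/t18.png");fstat()
E
```

```text
t 16.4 face [ 0.2 25.6 43.4] Fface [0.5, -0.3, 0.1] q6 2.981
t 16.5 face [ 0.2 25.5 43.3] Fface [0.5, 0.9, 0.8] q6 2.982
```

View pics/s18.png

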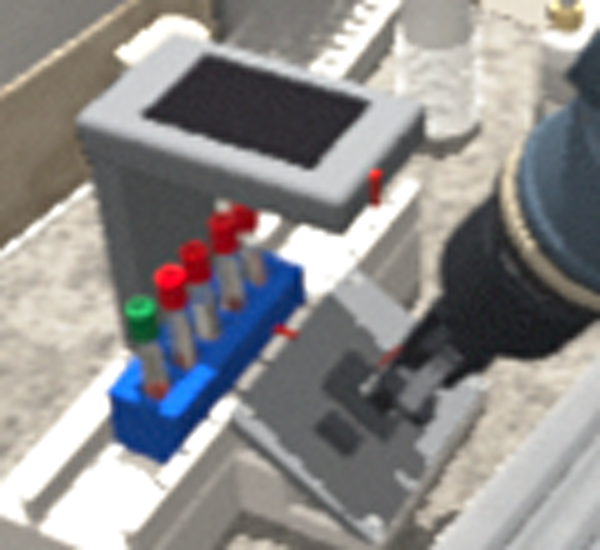

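View pics/t18.png

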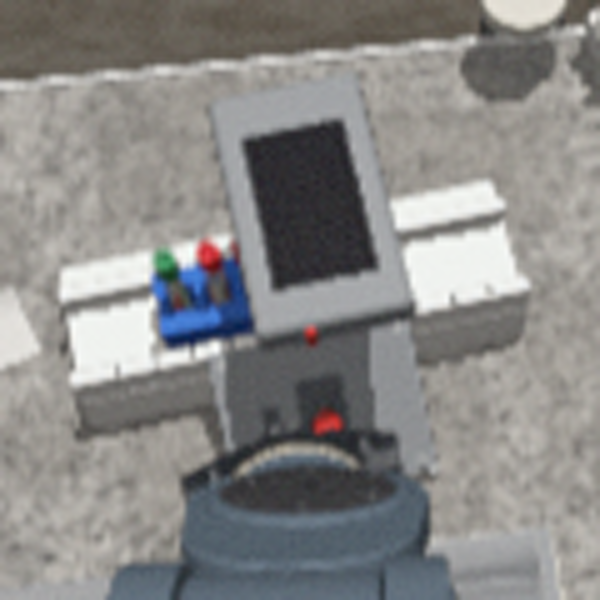

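>>> servo_tool(claw=[0, 0, 0, 0, 0, 0, 0, 0, 0, 0, 0, 0], dp=[[0, 0.7, 0], [0, 1.5, 0], [0, 2.3, 0], [0, 3.1, 0], [0, 3.8, 0], [0, 4.2, 0], [0, 4.3, 0], [0, 4.3, 0], [0, 4.3, 0], [0, 3, 0], [0, 1.5, 0], [0, 0, 0]], delta_rot=[[0, 0, 0], [0, 0, 0], [0, 0, 0], [0, 0, 0], [0, 0, 0], [0, 0, 0], [0, 0, 0], [0, 0, 0], [0, 0, 0], [0, 0, 0], [0, 0, 0], [0, 0, 0]])

```text
time_s: 17.5
ee_pos: [0.549, -0.0133, 0.0836]
orientation: [-3.141, -0.613, 0.105]
contact_force: [-0.0, -0.1, 0.3]
grip_width: -0.0003
```

>>> servo_tool(claw=[0, 0, 0, 0], dp=[[0, 0, 0], [0, 0, 0], [0, 0, 0], [0, 0, 0]], delta_rot=[[0, 0, 0], [0, 0, 0], [0, 0, 0], [0, 0, 0]])

```text
time_s: 17.83
ee_pos: [0.5491, -0.0135, 0.0836]
orientation: [-3.141, -0.613, 0.106]
contact_force: [-0.1, -0.0, 0.8]
grip_width: -0.0002
```

```bash
python3 - <<'E'
from h import *
fstat()
S=eyes.capture("side");crop(S,170,160,290,270,5,"pics/s19.png");T=eyes.capture("top");crop(T,170,120,290,240,5,"pics/t19.png");fstat()
E
```

```text
t 17.83 face [ 0.2 25.5 43.4] Fface [0.3, -0.0, 0.7] q6 2.982
t 17.93 face [ 0.1 25.7 43.4] Fface [0.5, -0.4, -1.2] q6 2.982
```

View pics/s19.png

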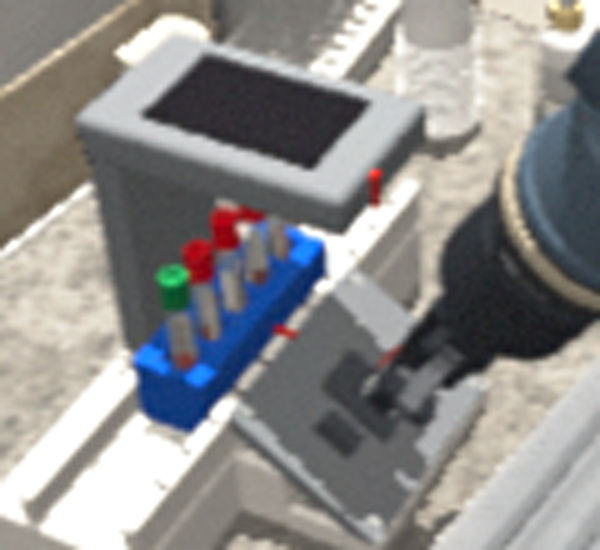

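View pics/t19.png

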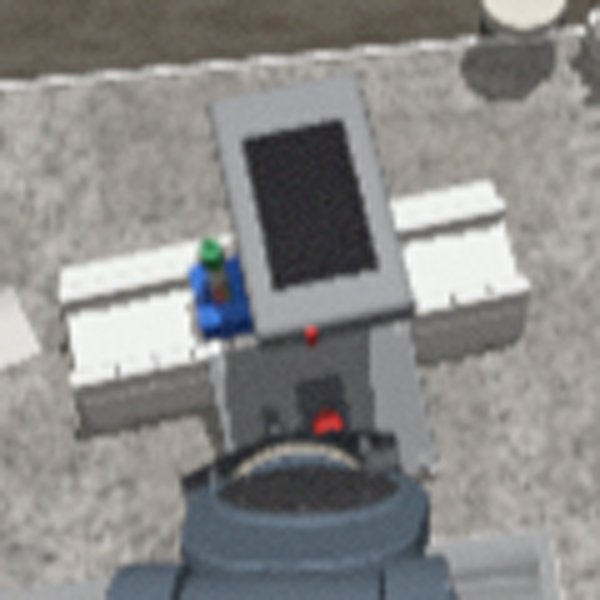

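>>> servo_tool(claw=[0, 0, 0, 0, 0, 0, 0, 0, 0, 0, 0, 0], dp=[[0, 0.7, 0], [0, 1.5, 0], [0, 2.3, 0], [0, 3.1, 0], [0, 3.8, 0], [0, 4.2, 0], [0, 4.3, 0], [0, 4.3, 0], [0, 4.3, 0], [0, 3, 0], [0, 1.5, 0], [0, 0, 0]], delta_rot=[[0, 0, 0], [0, 0, 0], [0, 0, 0], [0, 0, 0], [0, 0, 0], [0, 0, 0], [0, 0, 0], [0, 0, 0], [0, 0, 0], [0, 0, 0], [0, 0, 0], [0, 0, 0]])

```text
time_s: 18.93
ee_pos: [0.549, -0.0132, 0.0837]
orientation: [-3.141, -0.613, 0.105]
contact_force: [0.2, 0.9, 0.7]
grip_width: 0.0001
```

>>> servo_tool(claw=[0, 0, 0, 0], dp=[[0, 0, 0], [0, 0, 0], [0, 0, 0], [0, 0, 0]], delta_rot=[[0, 0, 0], [0, 0, 0], [0, 0, 0], [0, 0, 0]])

```text
time_s: 19.27
ee_pos: [0.549, -0.0134, 0.0836]
orientation: [-3.141, -0.612, 0.106]
contact_force: [0.7, -0.5, -0.4]
grip_width: -0.0002
```

```bash
python3 - <<'E'
from h import *
fstat()
S=eyes.capture("side");crop(S,170,160,290,270,5,"pics/s20.png");fstat()
E
```

```text
t 19.27 face [ 0.2 25.6 43.4] Fface [0.3, -0.6, -0.7] q6 2.982
t 19.32 face [ 0.2 25.6 43.4] Fface [-0.3, -0.3, -0.2] q6 2.982
```

View pics/s20.png

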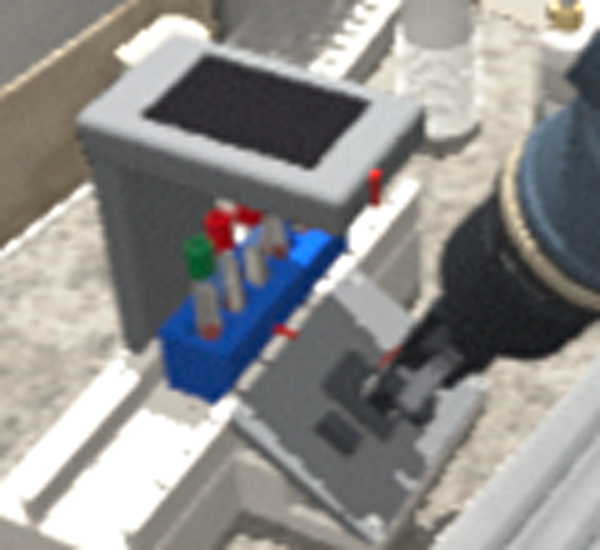

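>>> servo_tool(claw=[0, 0, 0, 0, 0, 0, 0, 0, 0, 0, 0, 0], dp=[[0, 0.7, 0], [0, 1.5, 0], [0, 2.3, 0], [0, 3.1, 0], [0, 3.8, 0], [0, 4.2, 0], [0, 4.3, 0], [0, 4.3, 0], [0, 4.3, 0], [0, 3, 0], [0, 1.5, 0], [0, 0, 0]], delta_rot=[[0, 0, 0], [0, 0, 0], [0, 0, 0], [0, 0, 0], [0, 0, 0], [0, 0, 0], [0, 0, 0], [0, 0, 0], [0, 0, 0], [0, 0, 0], [0, 0, 0], [0, 0, 0]])

```text
time_s: 20.32
ee_pos: [0.549, -0.0133, 0.0836]
orientation: [-3.141, -0.613, 0.105]
contact_force: [0.5, 0.4, 0.3]
grip_width: 0.0003
```

>>> servo_tool(claw=[0, 0, 0, 0, 0, 0, 0, 0, 0], dp=[[0, -0.2, 0], [0, -0.4, 0], [0, -0.4, -1], [0, -0.4, -2.5], [0, -0.4, -4.5], [0, -0.4, -6.5], [0, -0.4, -8.5], [0, -0.4, -9.5], [0, -0.4, -9.5]], delta_rot=[[0, 0, 0], [0, 0, 0], [0, 0, 0], [0, 0, 0], [0, 0, 0], [0, 0, 0], [0, 0, 0], [0, 0, 0], [0, 0, 0]])

```text
time_s: 21.07
ee_pos: [0.4946, -0.0156, 0.1636]
orientation: [3.141, -0.616, 0.106]
contact_force: [0.3, 0.0, 0.8]
grip_width: 0.0001
```

```bash
python3 - <<'E'
from h import *
from fit import W,F
S=eyes.capture("side");crop(S,170,160,290,270,5,"pics/s21.png");cv2.imwrite("pics/s21f.png",S[:,:,::-1]);T=eyes.capture("top");crop(T,170,120,290,240,5,"pics/t21.png");crop(T,270,170,390,290,5,"pics/t21g.png");fstat()
p=np.array([.6263,-.0308,.109])
for y in(0,24,120):
  u=proj("side",W(p,(29,y,151)))[0];print(y,(u+.5-(170,160))*5-.5)
print("guard pred",(proj("top",[(.404,-.295,.076)])[0]-(270,170))*5)
print("mat ctr pred",(proj("top",[(.4035,-.2947,.01)])[0]-(270,170))*5)
E
```

```text
t 21.17 face [  0.4  29.8 138.3] Fface [0.1, -0.2, -0.5] q6 2.965
0 [226.5734051  214.46216393]
24 [200.80499143 241.6059516 ]
120 [ 88.11665    360.30896732]
guard pred [280.03964661 367.12243119]
mat ctr pred [261.98933771 395.82570358]
```

View pics/s21.png

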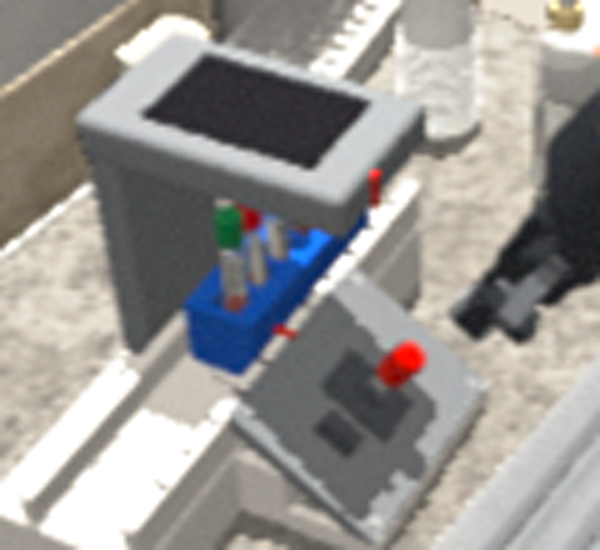

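View pics/t21.png

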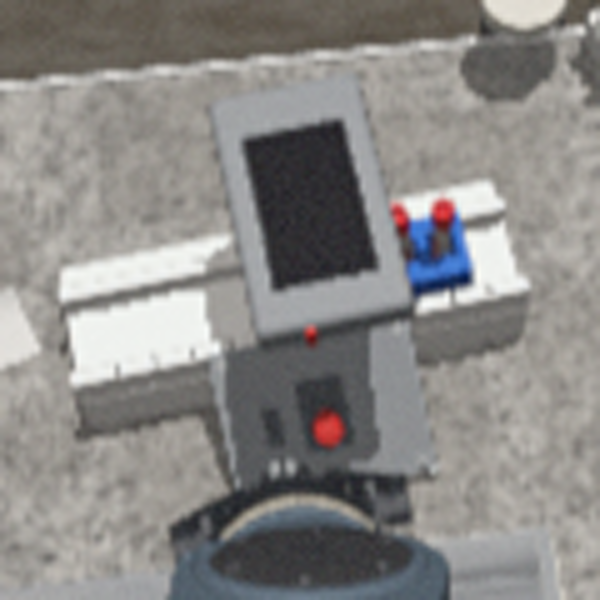

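View pics/t21g.png

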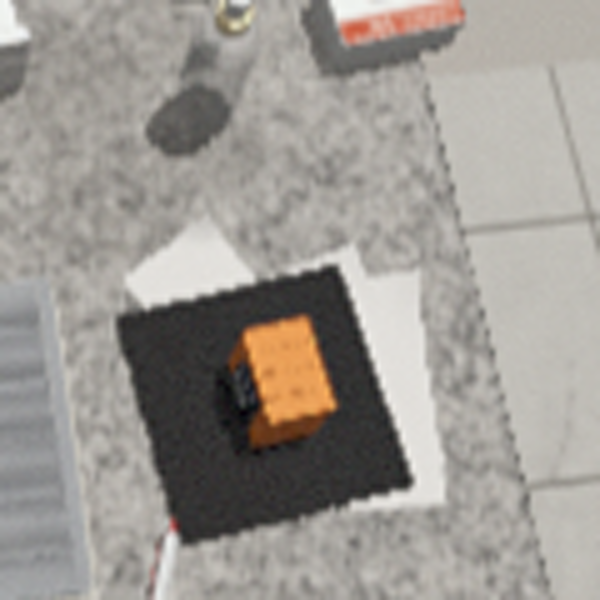

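```bash
python3 - <<'E'
from h import *
fstat(); print(r.hand_in())
E
```

```text
t 21.17 face [  0.4  29.8 138.3] Fface [0.1, -0.2, -0.5] q6 2.965
the job is handed in; nothing more can be done
None
```

The job is done and handed in at 21.2 s. I pinched the guard's tab flush, with the fingers reading 39.2 mm, and lifted the guard off square to the slope. It now stands upright, open side down, on the mat. I then worked the lever five full strokes from its +y side with the fingers closed, letting it spring home each time.

**What the last checks showed:**
- **Green tube:** it lies at the station. In the side view its cap is at (227, 207) in the crop, against a predicted (227, 214), which agrees along the carriage's travel. Each of the five strokes moved the carriage one pocket.
- **Lever:** it is home and untouched, with the gripper about 138 mm off the face and no contact force.
- **Guard:** the top camera puts it about 5 mm from the mat's centre, towards -y. My picking error is about 3 mm, and I left it as it was.
- **Bystanders:** I did not go near the spray bottle, cup stack or carton, and where they show in the last pictures they look unmoved.

**Where something disagreed:**
- **Lever travel:** the first stroke needed about 36 mm of tool travel to reach the end stop, where I had worked out about 25 mm. I found the stop by its rise to 17 N and sent the same travel each time after that.
- **Pressing on the mat:** when I set the guard down, the upward force on the tool reached 37.7 N for a moment, so I backed off before letting go.

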